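# Set the straightedge on the two spacers and weigh it down

### The job

Get the straightedge ready for scribing a hole line on the mixer panel: slide it along the panel, away from the robot, until its long edge bears on both tall spacers at once, gently, because the spacers are only finger-tight in the fader slots and shift if they are pushed hard. Then, without shifting the straightedge, set the steel weight down softly, upright, on the middle of it so that it stays against both spacers, let go, and leave the other things on the bench where they are.

Things in the scene. Friction and masses are not known exactly. Their poses are not given: they have to be found in the camera images.
- panel: Fixed plywood drilling board, 230 (x) x 360 (y) x 18 mm, with a mixer's flat dark steel panel, 190 x 320 x 3 mm, screwed on it back side up. Origin under the centre at bench height; x away from the robot, y along the panel. The panel's upper face is 21 mm above the bench; its holes and slots catch nothing. Three rivets 4 mm high stand 82 mm to +x of the centre, beyond the spacers.
- slot_left: Middle (at the panel's upper face) of the left (+y) one of two fader slots, 6 mm wide and 58 mm long along the panel's x, 170 mm apart. The tall round steel spacer spacer_left, 10 mm in diameter, 20 mm high, stands upright in it, finger-tight (holds a push of 5 N), anywhere along it: its axis is up to 24 mm to either side of this point along x. This point is the slot's, not the spacer's.
- slot_right: Middle of the right (-y) slot, with the other tall spacer, spacer_right, same sizes, likewise anywhere along its slot; the two spacers may differ by up to 12 mm along x, so that the line through them is in general not parallel to the panel's edge.
- straightedge_center (a point): Centre (half-way up) of the loose aluminium straightedge: flat bar, 45 (its x) x 280 (y) x 8 mm, about 270 g, on the panel on the robot's side of the spacers, +x edge towards them. It slides with a drag of 0.5 to 1.5 N; pushed at the middle of its rear edge it swings about the first spacer it meets onto the other. When it bears on a spacer, the spacer's axis is 27.5 mm from its centre line.
- weight_center (a point): Centre (half-way up) of the hold-down weight: a turned steel piece 60 mm tall, about 420 g, standing upright on the bench. Foot 44 mm in diameter from 0 to 30 mm height, narrow waist 18 mm at 34 to 40 mm, knob 26 mm in diameter from 44 to 60 mm.
- cap_jar_center (a point): Clear jar with a black cap, 56 mm across, 70 mm tall; point half-way up. Bystander.
- solder_reel_center (a point): Reel of solder standing on its flange, 54 mm across, 39 mm tall; point half-way up. Bystander.
- big_knob_center (a point): Aluminium control knob, 26 mm across, 14 mm tall, lying on the panel's far strip; point half-way up. Bystander.
- bodypack_center (a point): Flat black wireless body-pack with two short connectors, about 63 x 97 x 19 mm; point half-way up. Bystander.
- screwdriver: Screwdriver 170 mm long, lying on the bench. Bystander.
- adapter: Plug adapter, a 16 mm thick round barrel with a thinner pin, 60 mm long. Bystander.
There are look-alikes about, which are no part of the job. What is shaped like the part that bears weight_center but green or yellow is not meant.

How it is judged:
By the outcome, as a careful person would: the job done as asked, in the order asked, and still so for the second after the job is handed in, with the robot touching nothing.
It also fails if it takes over 64 s, if anything falls off the work surface, if the arm or the gripper's body presses on something with over 40 N, if the wrist force passes 120 N, or if a joint passes its speed limit or range.

### The arm

A 6-joint arm with a two-finger parallel gripper is mounted at the origin on the work surface. World frame = base frame: x ahead of the robot, y to its left, z up, the work surface at z = 0. Lengths are in m, angles in rad, forces in N, time in s.
With the tool pointing down it reaches from about 0.4 to 0.825 m from the base axis. Payload 7 kg.
Tool frame: the origin (TCP) lies on the centre line of the jaws, within the pads' length; the fingertips stand 14 mm ahead of it and the grasp point (between the pads) lies 5 mm behind it (bot.finger_overhang is the distance from the TCP to the fingertips, in m); y points along the fingers, x is the direction in which the jaws open and shut, and the axes are right-handed (so a half turn about y gives the same grasp; the last joint's range is limited). The gripper opens to 85 mm and grips with 20 to 120 N. Pads are 22 mm wide; open, the fingers measure 114 mm over their backs; the gripper's body (76 mm by 85 mm) begins 54 mm behind the grasp point. The pads swing forward as they close: fully open they stand 13 mm farther back than shut.
Start: joints at [0.288, 0.359, 0.012, 0, -1.224, -0.288], TCP at [0.675, -0, 0.245] pointing down, gripper open.
Joint ranges: [-3.07, 3.07], [-1.43, 2.12], [-1.02, 1.25], [-3.03, 1.67], [-3.05, -0], [-3.03, 3.03]. Speed limits (rad/s): [2.39, 2.39, 3.01, 3.14, 3.14, 3.14].

### API

Orientations are given as a rotation vector (axis times angle).
In Python, from bench import bot gives the robot as it stands.
- The arm moves only by the tool move_arm, never from a script. Its argument "increments" is one flat list of numbers, 5 for each row, row after row: the opening, from 0 (shut) to 1 (fully open), then the shift along the tool's x, y, z in cm, then the turn about the tool's y in units of 6 degrees (1.0 is 6 degrees). In form: [jaw, dx, dy, dz, spin, jaw, dx, dy, dz, spin, ...]. A call has 1 to 8 rows; each row shifts and turns the commanded pose from where the row before left it, along the tool's axes as they then stand; what a row does not reach is not made up. A row lasts 1/8 s, in which the tool goes at most 62.5 mm and 10.7 degrees, less where a joint would pass 70% of its speed; a pose out of reach is approached as far as the arm can. A call is refused whole if a number of a shift passes 6.25 or a number of a turn 1, either way. A call with a gripper value outside its range is refused whole. The fingers move at their own pace and stop on an object; "squeeze" is the grip in N (left out, the last holds). Time passes only in rows, so rows that do not move let the fingers close. It gives the time, the measured TCP pose, the force and the opening at its end, in the units of the state.
- bot.read_state(): the state, without advancing time (a new reading comes with each control period).
- bot.capture(name): name is "scene" or "side" or "wrist"; returns the picture (400x640x3 uint8, red, green, blue); there is no depth.
- bot.camera_model(name): a dict with "mtx" (3x3 intrinsics, pixels), "rvec" (rotation vector, rad) and "tvec" (3), from world to camera coordinates, as OpenCV has them. Camera axes: x right, y down, z forward; pixel columns grow to the right and rows downward; lengths in m; the calibration is good to about 2 mm. The wrist camera is an equidistant fisheye: a pixel r from the principal point sees the ray r / f radians off the axis. A picture is of the moment at which its call begins: read the wrist's pose just before it. camera_model takes no time and is no camera call; for the wrist camera it gives the pose at the moment of the call.
- bot.job_done(): hands the job in, once; it reports no verdict.
The state is a dict: "clock": time; "joint_pos": joint angles; "dq": joint speeds; "joint_efforts": joint torques, N m; "eef_pos": TCP position; "tcp_rot": TCP orientation; "ft_force": force on the tool from outside, world axes, zero at the start; "moment": the same for the moment, N m; "gripper_width": opening from 0.0 (shut) to 1.0 (fully open).
Only numpy, scipy, OpenCV 4.12 (cv2) and the standard library are available. Lean on these libraries where they do the work, as an engineer would, in place of code of your own. Each camera call takes 0.05 s, during which the arm holds its last target.

## Working session

There is one attempt and no reset: what is moved stays moved. The work goes in short steps, Python scripts to look and compute and a tool call to move; the robot and the scene stay as the last step left them, time stands still between calls to the robot, and variables do not carry over. Pictures are saved under pics/ and viewed, and the job is handed in when it is done.

Besides the shell and the picture viewer there is one more tool, called after ">>>" as name(argument=value, ...), one argument or row to a line, values as JSON. move_arm: Moves the arm, as the interface text tells. Its arguments: {"type":"object","properties":{"increments":{"type":"array","items":{"type":"number"}},"squeeze":{"type":"number"}},"required":["increments"]}

```bash
mkdir -p pics; ls; python3 - <<'E'
from bench import bot
import cv2,numpy as np
print(bot.read_state()); print(bot.finger_overhang)
for n in ["scene","side","wrist"]:
    m=bot.camera_model(n); print(n,{k:np.round(v,4).tolist() for k,v in m.items()})
    im=bot.capture(n); cv2.imwrite(f"pics/{n}0.png",im[:,:,::-1])
E
```

```text
pics
{'clock': 0.0, 'joint_pos': array([ 2.88040676e-01,  3.59386006e-01,  1.10550365e-02, -3.05136035e-04,
       -1.22409082e+00, -2.88083724e-01]), 'dq': array([ 1.95057748e-03, -2.58288649e-06,  9.63322541e-04, -1.31648704e-03,
        2.47565034e-03,  1.37817385e-03]), 'joint_efforts': array([ 2.55543900e-04, -5.83324420e+01,  2.93422562e+01,  6.93659976e+00,
       -6.00149287e-03, -1.14765509e-06]), 'eef_pos': array([ 6.74548431e-01, -7.83224145e-05,  2.44370674e-01]), 'tcp_rot': array([ 1.65766699e-03, -2.22034037e+00,  2.22075497e+00]), 'ft_force': array([-0.41287365,  0.15487518,  0.20493152]), 'moment': array([ 0.04759503, -0.00707806,  0.0187195 ]), 'gripper_width': 0.9978466730940083}
0.014
scene {'mtx': [[395.6547, 0.0, 317.2223], [0.0, 395.6547, 201.5813], [0.0, 0.0, 1.0]], 'rvec': [2.1332, 1.4892, -0.4574], 'tvec': [-0.1798, -0.3888, 1.3781]}
side {'mtx': [[368.1487, 0.0, 319.9496], [0.0, 368.1487, 199.357], [0.0, 0.0, 1.0]], 'rvec': [2.2826, -0.1426, 0.0642], 'tvec': [-0.5444, 0.0789, 1.0549]}
wrist {'mtx': [[309.7069, 0.0, 315.0383], [0.0, 309.7069, 191.4139], [0.0, 0.0, 1.0]], 'rvec': [-0.0007, 3.1056, 0.4674], 'tvec': [0.6728, -0.0385, 0.378]}
```

View pics/scene0.png

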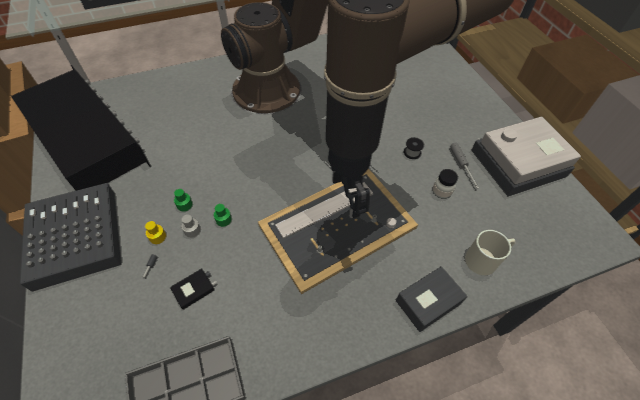

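View pics/side0.png

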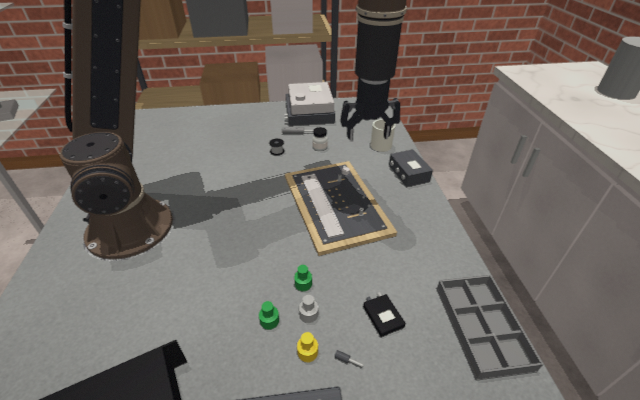

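View pics/wrist0.png

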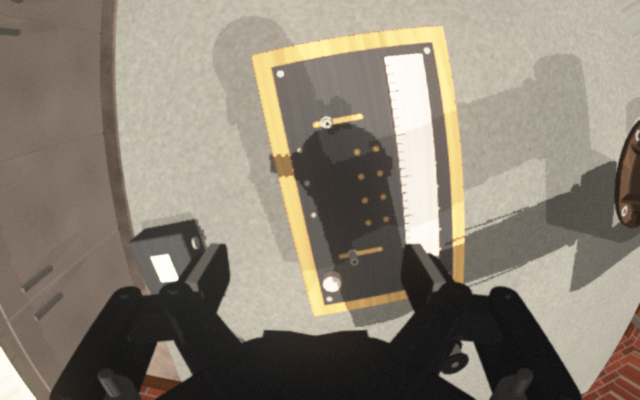

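The overview shows the panel at about scene (337,230). The grey weight is at scene (190,225) and side (309,307), among green and yellow look-alikes. In the wrist view the spacers are near (326,123) and (354,257). Next I'll zoom in for measurements.

```bash
cat > h.py <<'E'
import numpy as np, cv2
from scipy.spatial.transform import Rotation as R
from scipy.optimize import least_squares
def proj(m,P,fish):
    P=np.atleast_2d(P); Rm=cv2.Rodrigues(np.array(m['rvec'],float))[0]
    C=P@Rm.T+np.array(m['tvec']).ravel(); K=np.array(m['mtx'])
    if fish:
        r=np.hypot(C[:,0],C[:,1]); th=np.arctan2(r,C[:,2]); s=th/np.maximum(r,1e-9)
        xy=C[:,:2]*s[:,None]
    else: xy=C[:,:2]/C[:,2:]
    return xy*[K[0,0],K[1,1]]+K[:2,2]
def ray(m,uv,fish):
    K=np.array(m['mtx']); a=(np.array(uv,float)-K[:2,2])/[K[0,0],K[1,1]]
    if fish:
        th=np.hypot(*a); d=np.array([*(a/max(th,1e-9)*np.sin(th)),np.cos(th)])
    else: d=np.array([*a,1.])
    Rm=cv2.Rodrigues(np.array(m['rvec'],float))[0]
    return -Rm.T@np.array(m['tvec']).ravel(), Rm.T@d
def at_z(m,uv,z,fish):
    c,d=ray(m,uv,fish); return (c+d*(z-c[2])/d[2])
def panelpts(p,L):  # p: x,y,yaw ; L local Nx3
    c,s=np.cos(p[2]),np.sin(p[2]); L=np.atleast_2d(L)
    return np.c_[p[0]+c*L[:,0]-s*L[:,1],p[1]+s*L[:,0]+c*L[:,1],L[:,2]]
def tolocal(p,P):
    c,s=np.cos(p[2]),np.sin(p[2]); d=np.asarray(P)[:2]-p[:2]
    return np.array([c*d[0]+s*d[1],-s*d[0]+c*d[1]])
E
python3 - <<'E'
import cv2
im=cv2.imread('pics/wrist0.png')
cv2.imwrite('pics/w0a.png',cv2.resize(im[20:170,240:460],None,fx=3.6,fy=3.6,interpolation=cv2.INTER_CUBIC))
cv2.imwrite('pics/w0b.png',cv2.resize(im[170:325,260:480],None,fx=3.6,fy=3.6,interpolation=cv2.INTER_CUBIC))
im=cv2.imread('pics/scene0.png')
cv2.imwrite('pics/s0a.png',cv2.resize(im[165:295,130:290],None,fx=4,fy=4,interpolation=cv2.INTER_CUBIC))
im=cv2.imread('pics/side0.png')
cv2.imwrite('pics/d0a.png',cv2.resize(im[255:375,240:420],None,fx=4,fy=4,interpolation=cv2.INTER_CUBIC))
E
```

```text
(no output)
```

View pics/w0a.png

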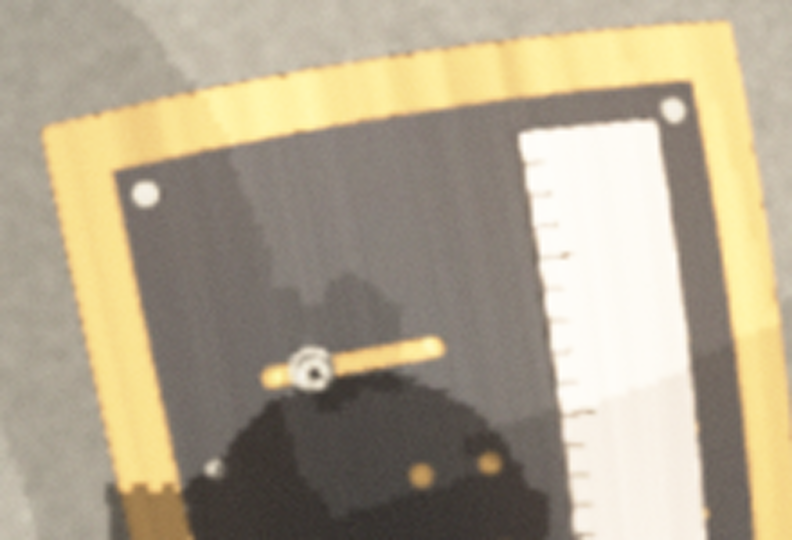

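View pics/w0b.png

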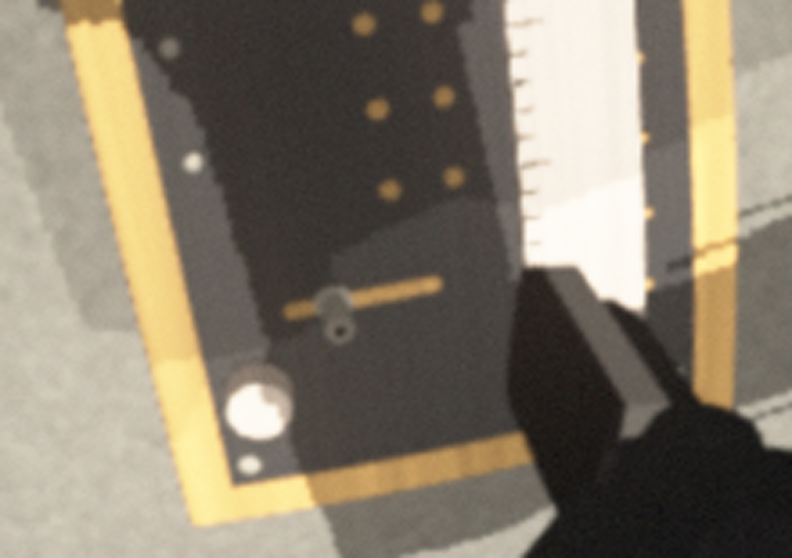

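View pics/s0a.png

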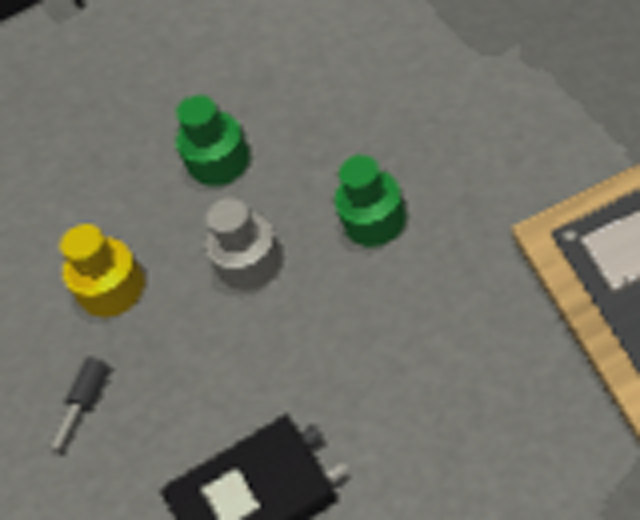

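View pics/d0a.png

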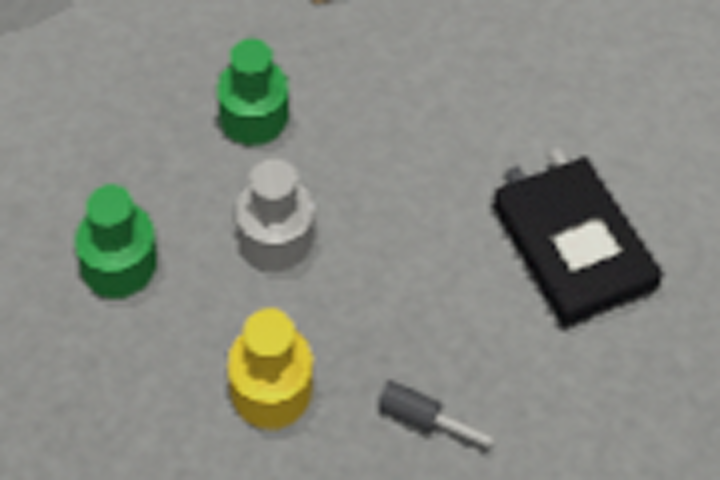

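```bash
cat > m0.py <<'E'
from h import *
from bench import bot
m=bot.camera_model("wrist")
A=lambda u,v:((u+.5)/3.6-.5+240,(v+.5)/3.6-.5+20)
B=lambda u,v:((u+.5)/3.6-.5+260,(v+.5)/3.6-.5+170)
loc=np.array([[.115,.18,.018],[-.115,.18,.018],[.115,-.18,.018],[.095,.16,.021],[-.095,.16,.021],[.095,-.16,.021]])
px=np.array([A(45,130),A(732,22),B(195,524),A(115,172),A(690,83),B(232,487)])
f=lambda p:(proj(m,panelpts(p,loc),1)-px).ravel()
s=least_squares(f,[.68,0,0]);print('panel',s.x,np.degrees(s.x[2]),'res',s.fun.round(2))
p=s.x
for n,uv,z in [('spL',A(312,371),.041),('spR',B(340,330),.041),('bar+x+y',A(520,132),.029),('bar-x+y',A(657,122),.029),
 ('edge+x',B(507,20),.029),('edge+x',B(523,250),.029),('slotL a',A(272,378),.021),('slotL b',A(434,347),.021),('slotR a',B(292,312),.021),('slotR b',B(434,284),.021),('rear',B(638,30),.029),('rear',B(645,280),.029),('knob',B(257,412),.035)]:
    P=at_z(m,uv,z,1);print(n,P.round(4),'local',tolocal(p,P).round(4))
ms=bot.camera_model('scene');md=bot.camera_model('side')
S=lambda u,v:((u+.5)/4-.5+130,(v+.5)/4-.5+165)
D=lambda u,v:((u+.5)/4-.5+240,(v+.5)/4-.5+255)
for n,a,b in [('grey',S(231,213),D(274,178)),('green1',S(198,109),D(110,205)),('green2',S(360,170),D(252,57)),('yellow',S(84,242),D(269,329))]:
    print(n,at_z(ms,a,.06,0).round(4),at_z(md,b,.06,0).round(4))
for n,a,b in [('pack',S(250,470),D(577,243))]:
    print(n,at_z(ms,a,.019,0).round(4),at_z(md,b,.019,0).round(4))
E
python3 m0.py
```

```text
panel [7.02115243e-01 1.33410992e-03 2.43229654e+00] 139.36032649790866 res [ 206.69   60.97 -127.16  -40.56  -39.85   -6.09  167.49   49.68 -113.57
  -36.19  -53.23  -10.06]
spL [ 0.661  -0.0486  0.041 ] local [-0.0013  0.0647]
spR [0.6248 0.118  0.041 ] local [ 0.1347 -0.0381]
bar+x+y [ 0.597 -0.124  0.029] local [-0.0019  0.1636]
bar-x+y [ 0.5523 -0.131   0.029 ] local [0.0275 0.198 ]
edge+x [0.5728 0.0117 0.029 ] local [0.1049 0.0763]
edge+x [0.5592 0.0947 0.029 ] local [0.1693 0.0223]
slotL a [ 0.6728 -0.0448  0.021 ] local [-0.0077  0.0541]
slotL b [ 0.6218 -0.0552  0.021 ] local [0.0241 0.0952]
slotR a [0.6396 0.1218 0.021 ] local [ 0.1259 -0.0507]
slotR b [0.5885 0.1114 0.021 ] local [ 0.1578 -0.0095]
rear [0.5259 0.0146 0.029 ] local [0.1424 0.1047]
rear [0.5097 0.1088 0.029 ] local [0.216  0.0438]
knob [0.6521 0.1557 0.035 ] local [ 0.1385 -0.0845]
grey [ 0.4789 -0.3376  0.06  ] [ 0.4798 -0.3432  0.06  ]
green1 [ 0.3896 -0.3441  0.06  ] [ 0.3907 -0.349   0.06  ]
green2 [ 0.4744 -0.2537  0.06  ] [ 0.4752 -0.2593  0.06  ]
yellow [ 0.4691 -0.4275  0.06  ] [ 0.4685 -0.4303  0.06  ]
pack [ 0.6359 -0.3638  0.019 ] [ 0.6447 -0.3785  0.019 ]
```

```bash
sed -i 's/^px=np/loc[:,1]*=-1\npx=np/' m0.py; python3 m0.py
```

```text
panel [0.59767495 0.02755324 0.19704551] 11.289875860702551 res [-1.27 -0.54  0.71 -0.36 -0.44  1.71 -0.62 -0.03  1.59 -0.74  0.35  0.88]
spL [ 0.661  -0.0486  0.041 ] local [ 0.0472 -0.087 ]
spR [0.6248 0.118  0.041 ] local [0.0443 0.0834]
bar+x+y [ 0.597 -0.124  0.029] local [-0.0304 -0.1485]
bar-x+y [ 0.5523 -0.131   0.029 ] local [-0.0755 -0.1466]
edge+x [0.5728 0.0117 0.029 ] local [-0.0275 -0.0107]
edge+x [0.5592 0.0947 0.029 ] local [-0.0246  0.0734]
slotL a [ 0.6728 -0.0448  0.021 ] local [ 0.0595 -0.0856]
slotL b [ 0.6218 -0.0552  0.021 ] local [ 0.0075 -0.0859]
slotR a [0.6396 0.1218 0.021 ] local [0.0596 0.0842]
slotR b [0.5885 0.1114 0.021 ] local [0.0075 0.084 ]
rear [0.5259 0.0146 0.029 ] local [-0.0729  0.0014]
rear [0.5097 0.1088 0.029 ] local [-0.0704  0.0969]
knob [0.6521 0.1557 0.035 ] local [0.0784 0.115 ]
grey [ 0.4789 -0.3376  0.06  ] [ 0.4798 -0.3432  0.06  ]
green1 [ 0.3896 -0.3441  0.06  ] [ 0.3907 -0.349   0.06  ]
green2 [ 0.4744 -0.2537  0.06  ] [ 0.4752 -0.2593  0.06  ]
yellow [ 0.4691 -0.4275  0.06  ] [ 0.4685 -0.4303  0.06  ]
pack [ 0.6359 -0.3638  0.019 ] [ 0.6447 -0.3785  0.019 ]
```

>>> move_arm(
  increments=[0, 4.4, 3.5, 0, 0, 0, 4.4, 3.5, 0, 0, 0, 4.4, 3.5, 0, 0, 0, 4.4, 3.5, 0, 0, 0, 0, 0, 0, -1, 0, 0, 0, 0, -1, 0, 0, 0, 0, 0, 0, 0, 0, 0, 0],
  squeeze=20,
)

```text
clock: 1.15
eef_pos: [0.499, -0.0, 0.1053]
tcp_rot: [-0.22, 2.112, -2.112]
ft_force: [-0.0, -0.2, -0.4]
gripper_width: -0.007
```

```bash
cat > st.py <<'E'
from bench import bot
import numpy as np
from scipy.spatial.transform import Rotation as R
s=bot.read_state(); M=R.from_rotvec(s['tcp_rot']).as_matrix()
print('t',round(s['clock'],3),'tcp',s['eef_pos'].round(4),'F',s['ft_force'].round(2),'w',round(s['gripper_width'],3))
print('toolx',M[:,0].round(3),'y',M[:,1].round(3),'z',M[:,2].round(3))
E
python3 st.py; python3 - <<'E'
from bench import bot
import cv2,numpy as np,pickle
m=bot.camera_model('wrist');im=bot.capture('wrist');pickle.dump(m,open('m1.pkl','wb'))
cv2.imwrite('pics/w1.png',im[:,:,::-1]);print(m)
cv2.imwrite('pics/d1.png',bot.capture('side')[:,:,::-1])
E
```

```text
t 1.15 tcp [ 0.499  -0.      0.1053] F [-0.03 -0.15 -0.37] w -0.007
toolx [-0.979 -0.206  0.   ] y [-0.  0. -1.] z [ 0.206 -0.979 -0.   ]
{'mtx': array([[309.70691629,   0.        , 315.03825623],
       [  0.        , 309.70691629, 191.4139365 ],
       [  0.        ,   0.        ,   1.        ]]), 'rvec': array([-0.31925203,  3.06056887,  0.4608811 ]), 'tvec': array([0.48699378, 0.1004253 , 0.27403834])}
```

View pics/w1.png

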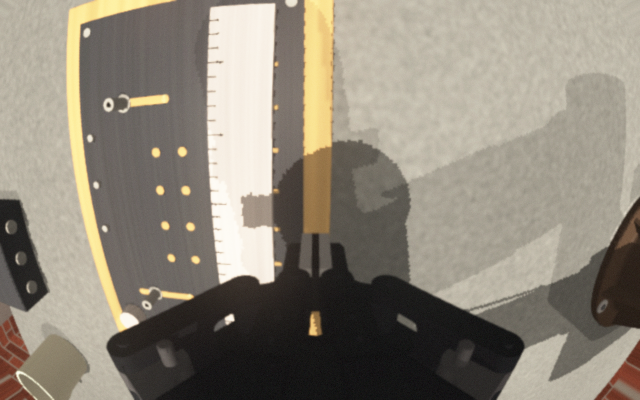

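View pics/d1.png

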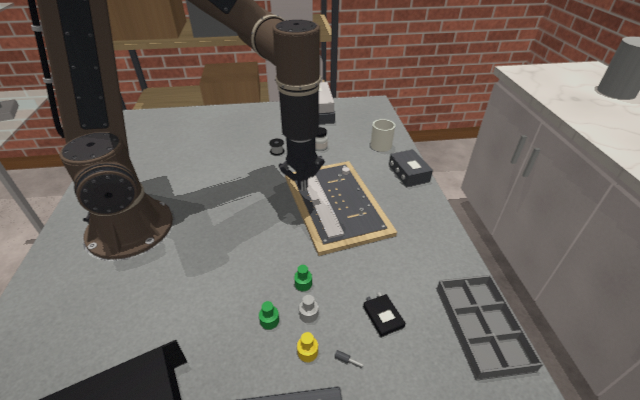

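>>> move_arm(
  increments=[0, 0, 3.4, 0, 0, 0, 0, 2.6, 0, 0, 0, 0, 0.7, 0, 0, 0, 0, 0, 0, 0],
)

```text
clock: 1.75
eef_pos: [0.499, -0.0001, 0.0383]
tcp_rot: [-0.222, 2.111, -2.112]
ft_force: [0.6, 0.0, 0.3]
gripper_width: -0.001
```

```bash
python3 st.py; python3 - <<'E'
from bench import bot
import cv2
cv2.imwrite('pics/d2.png',cv2.resize(bot.capture('side')[140:260,250:420,::-1],None,fx=4,fy=4,interpolation=cv2.INTER_CUBIC))
cv2.imwrite('pics/w2.png',bot.capture('wrist')[:,:,::-1])
E
```

```text
t 1.75 tcp [ 4.99e-01 -1.00e-04  3.83e-02] F [0.59 0.04 0.29] w -0.001
toolx [-0.978 -0.208  0.001] y [-0.001 -0.    -1.   ] z [ 0.208 -0.978  0.   ]
```

View pics/d2.png

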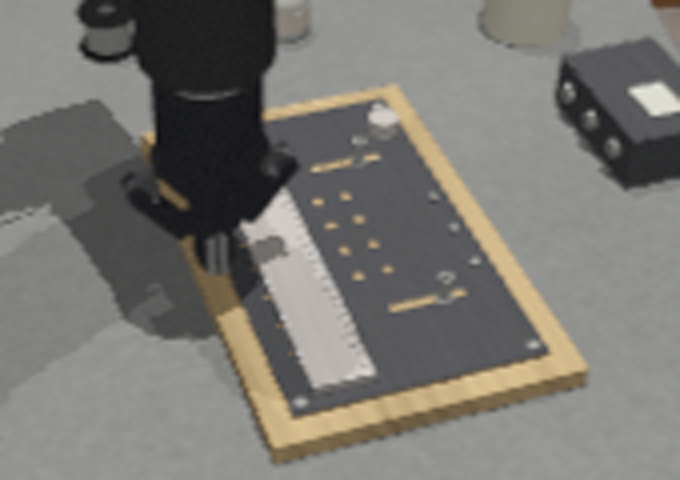

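View pics/w2.png

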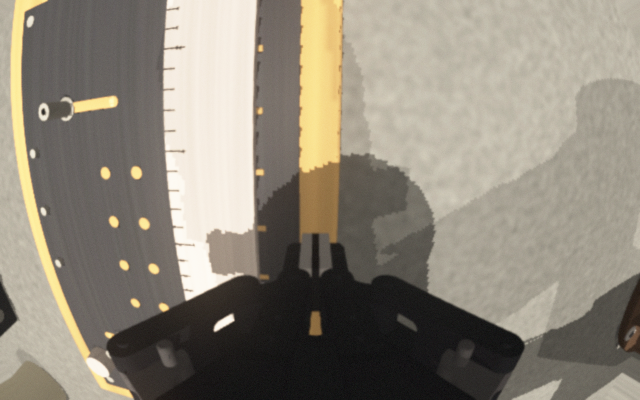

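>>> move_arm(
  increments=[0, -0.6, 0, 0, 0, 0, -0.4, 0, 0, 0, 0, -0.3, 0, 0, 0, 0, -0.3, 0, 0, 0, 0, -0.3, 0, 0, 0, 0, -0.3, 0, 0, 0, 0, -0.3, 0, 0, 0, 0, -0.3, 0, 0, 0],
)

```text
clock: 2.85
eef_pos: [0.5261, 0.0057, 0.0382]
tcp_rot: [-0.223, 2.111, -2.112]
ft_force: [-1.7, -0.3, 1.0]
gripper_width: 0.003
```

```bash
python3 st.py; python3 - <<'E'
from bench import bot
import cv2
cv2.imwrite('pics/w3.png',bot.capture('wrist')[:,:,::-1])
E
```

```text
t 2.85 tcp [0.5261 0.0057 0.0382] F [-1.73 -0.33  1.04] w 0.003
toolx [-0.978 -0.208  0.001] y [-0.001 -0.    -1.   ] z [ 0.208 -0.978  0.   ]
```

View pics/w3.png

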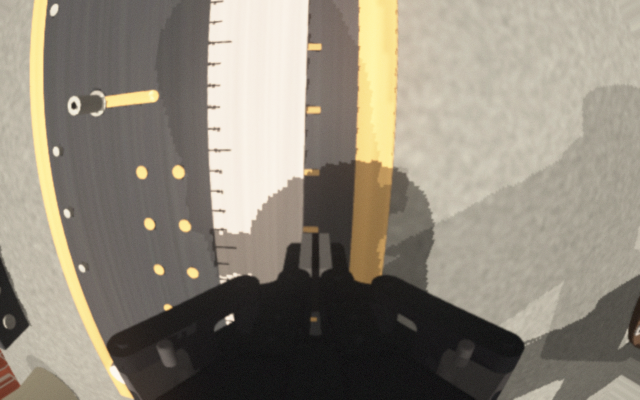

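>>> move_arm(
  increments=[0, -0.4, 0, 0, 0, 0, -0.4, 0, 0, 0, 0, -0.4, 0, 0, 0, 0, -0.4, 0, 0, 0, 0, -0.4, 0, 0, 0, 0, -0.4, 0, 0, 0, 0, -0.4, 0, 0, 0, 0, -0.4, 0, 0, 0],
)

```text
clock: 3.9
eef_pos: [0.5579, 0.0125, 0.0383]
tcp_rot: [-0.222, 2.111, -2.111]
ft_force: [-1.0, 0.1, 0.8]
gripper_width: 0.0
```

>>> move_arm(
  increments=[0, -0.3, 0, 0, 0, 0, -0.3, 0, 0, 0, 0, -0.3, 0, 0, 0, 0, -0.2, 0, 0, 0, 0, -0.1, 0, 0, 0, 0, -0.1, 0, 0, 0],
)

```text
clock: 4.65
eef_pos: [0.5704, 0.0151, 0.0383]
tcp_rot: [-0.222, 2.111, -2.111]
ft_force: [-0.4, -0.8, 0.8]
gripper_width: -0.001
```

```bash
python3 st.py; python3 - <<'E'
from bench import bot
import cv2,pickle
pickle.dump(bot.camera_model('wrist'),open('m4.pkl','wb'))
cv2.imwrite('pics/w4.png',bot.capture('wrist')[:,:,::-1])
im=bot.capture('side')[:,:,::-1]
cv2.imwrite('pics/d4f.png',im)
cv2.imwrite('pics/d4.png',cv2.resize(im[140:260,250:420],None,fx=4,fy=4,interpolation=cv2.INTER_CUBIC))
im=bot.capture('scene')[:,:,::-1]
cv2.imwrite('pics/s4.png',cv2.resize(im[150:300,240:430],None,fx=4,fy=4,interpolation=cv2.INTER_CUBIC))
E
```

```text
t 4.65 tcp [0.5704 0.0151 0.0383] F [-0.36 -0.81  0.75] w -0.001
toolx [-0.978 -0.208  0.   ] y [-0. -0. -1.] z [ 0.208 -0.978  0.   ]
```

View pics/w4.png

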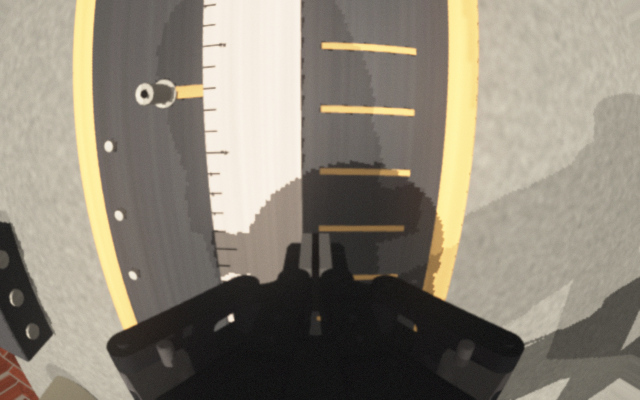

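View pics/d4.png

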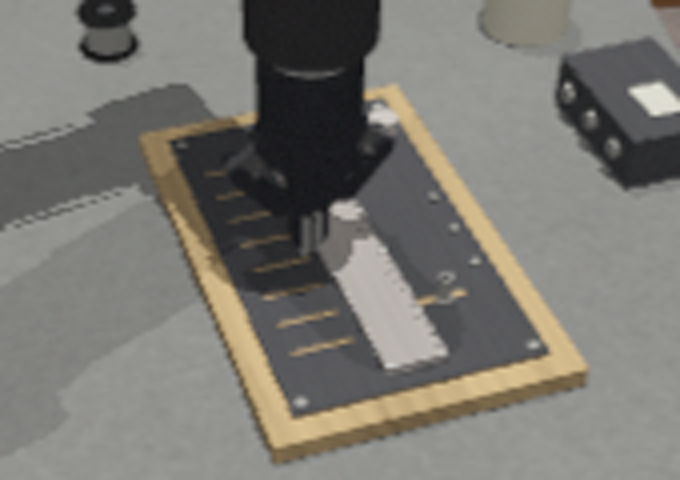

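View pics/s4.png

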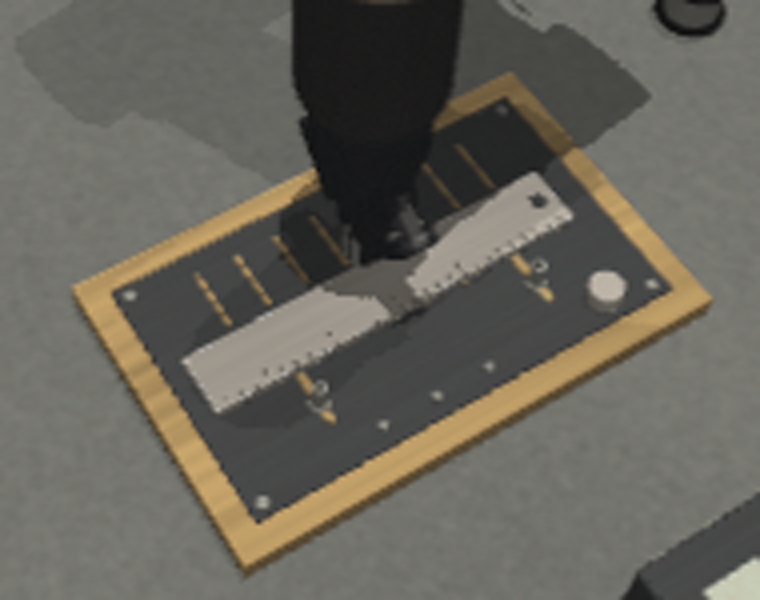

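Bar still short of both spacers: in the scene crop, spacer bases are near (541,288) and (323,408), with the bar front edge from (219,412) to (573,215). I'll compute the gap.

```bash
python3 - <<'E'
from h import *
from bench import bot
ms=bot.camera_model('scene'); p=np.array([.59767,.02755,.19705])
S=lambda u,v:((u+.5)/4-.5+240,(v+.5)/4-.5+150)
W=at_z
# bias of the scene camera from board corners
for uv,l in [((246,573),(.115,-.18)),((711,299),(.115,.18)),((512,73),(-.115,.18)),((74,289),(-.115,-.18))]:
    P=at_z(ms,S(*uv),.018,0); print('corner err local mm',((tolocal(p,P)-l)*1e3).round(1))
for n,uv,z in [('R end',(219,412),.029),('L end',(573,215),.029),('R rear',(183,362),.029),('L rear',(536,172),.029),('spR top',(320,386),.041),('spL top',(540,264),.041)]:
    P=at_z(ms,S(*uv),z,0);print(n,P.round(4),tolocal(p,P).round(4))
E
```

```text
corner err local mm [ 5.2 -1.5]
corner err local mm [ 1.2 -2.7]
corner err local mm [ 5.  -2.1]
corner err local mm [5.2 0.8]
R end [ 0.6501 -0.1097  0.029 ] [ 0.0245 -0.1448]
L end [0.5907 0.1627 0.029 ] [0.0197 0.1339]
R rear [ 0.6085 -0.1199  0.029 ] [-0.0182 -0.1468]
L rear [0.5493 0.1544 0.029 ] [-0.0226  0.1339]
spR top [ 0.6605 -0.0466  0.041 ] [ 0.0471 -0.085 ]
spL top [0.6255 0.1202 0.041 ] [0.0454 0.0854]
```

>>> move_arm(
  increments=[0, -0.2, 0, 0, 0, 0, -0.2, 0, 0, 0, 0, -0.2, 0, 0, 0, 0, -0.2, 0, 0, 0, 0, -0.2, 0, 0, 0, 0, -0.1, 0, 0, 0, 0, -0.1, 0, 0, 0, 0, -0.1, 0, 0, 0],
)

```text
clock: 5.8
eef_pos: [0.5831, 0.0178, 0.0383]
tcp_rot: [-0.222, 2.111, -2.111]
ft_force: [-2.1, -0.6, 1.0]
gripper_width: 0.001
```

```bash
cat > look.py <<'E'
from bench import bot
import cv2,sys
k=sys.argv[1]
im=bot.capture('scene')[:,:,::-1]
cv2.imwrite(f'pics/s{k}.png',cv2.resize(im[190:270,275:395],None,fx=6.5,fy=6.5,interpolation=cv2.INTER_CUBIC))
w=bot.capture('wrist')[:,:,::-1]
cv2.imwrite(f'pics/w{k}.png',cv2.resize(w[40:280,80:340],None,fx=2.4,fy=2.4,interpolation=cv2.INTER_CUBIC))
E
python3 st.py; python3 look.py 5
```

```text
t 5.8 tcp [0.5831 0.0178 0.0383] F [-2.05 -0.57  0.99] w 0.001
toolx [-0.978 -0.208  0.   ] y [-0. -0. -1.] z [ 0.208 -0.978  0.   ]
```

View pics/s5.png

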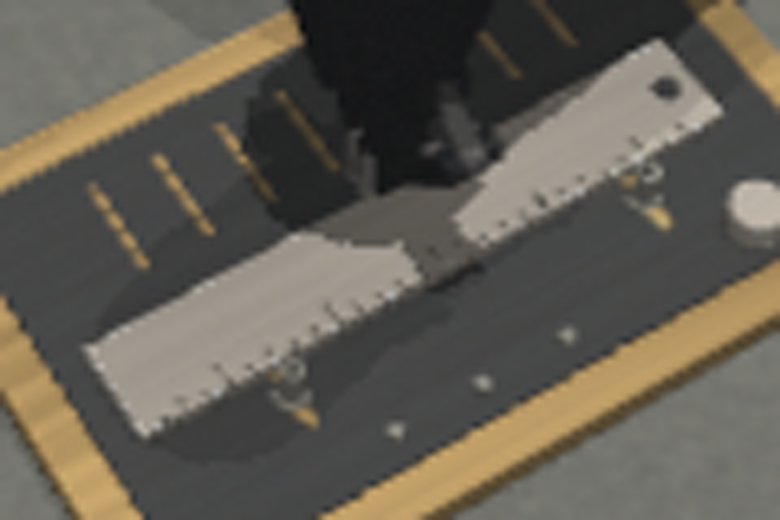

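View pics/w5.png

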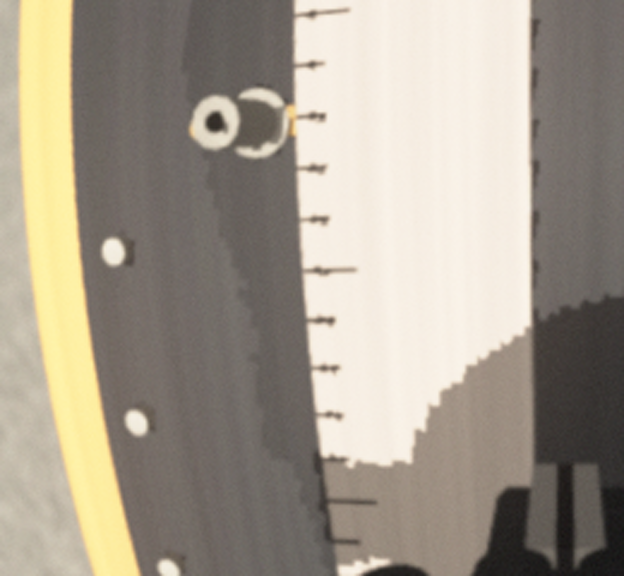

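>>> move_arm(
  increments=[0, -0.1, 0, 0, 0, 0, -0.1, 0, 0, 0],
)

```text
clock: 6.15
eef_pos: [0.5851, 0.0183, 0.0383]
tcp_rot: [-0.222, 2.111, -2.111]
ft_force: [-1.0, -0.4, 0.4]
gripper_width: -0.006
```

```bash
python3 st.py; python3 look.py 6
```

```text
t 6.15 tcp [0.5851 0.0183 0.0383] F [-1.02 -0.38  0.43] w -0.006
toolx [-0.978 -0.208  0.   ] y [-0.  0. -1.] z [ 0.208 -0.978 -0.   ]
```

View pics/s6.png

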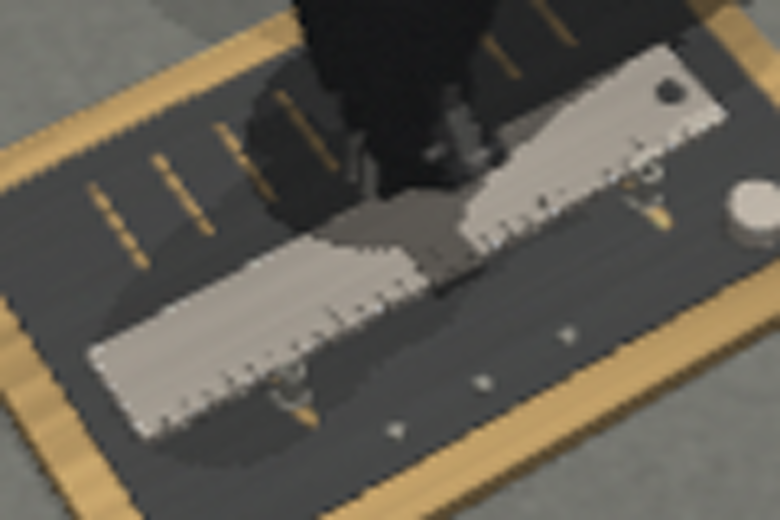

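View pics/w6.png

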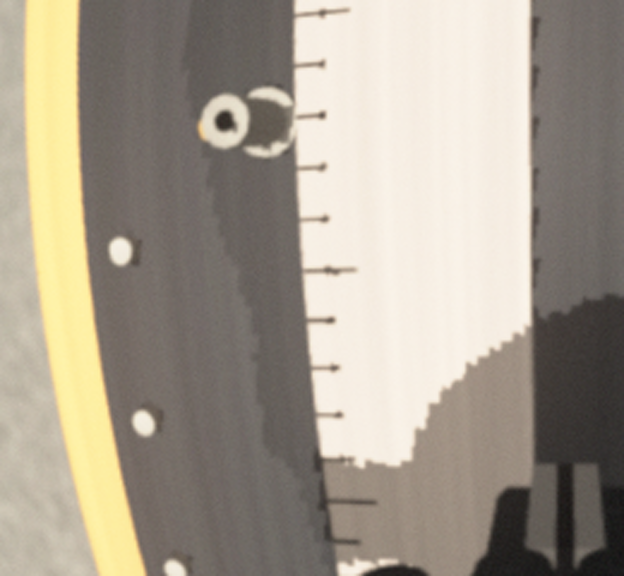

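```bash
cat > gap.py <<'E'
import sys; from h import *; from bench import bot
m=bot.camera_model('wrist'); a=[float(x) for x in sys.argv[1:]]
C=lambda u,v:((u+.5)/2.4-.5+80,(v+.5)/2.4-.5+40)
sp=at_z(m,C(a[0],a[1]),.041,1)[:2]; e1=at_z(m,C(a[2],a[3]),.029,1)[:2]; e2=at_z(m,C(a[4],a[5]),.029,1)[:2]
d=(e1-e2)/np.linalg.norm(e1-e2); n=np.array([-d[1],d[0]]); n*=np.sign(n[0])
print('spacer',sp,'bar dir deg',np.degrees(np.arctan2(-d[0],d[1])),'gap mm',((sp-e1)@n-.005)*1e3)
E
python3 gap.py 223 120 294 10 320 460
```

```text
spacer [ 0.65986949 -0.04804445] bar dir deg -168.21666028846823 gap mm 4.473487136605394
```

>>> move_arm(
  increments=[0, -0.1, 0, 0, 0, 0, -0.1, 0, 0, 0],
)

```text
clock: 6.5
eef_pos: [0.587, 0.0187, 0.0383]
tcp_rot: [-0.222, 2.111, -2.111]
ft_force: [-1.8, -0.1, -0.2]
gripper_width: 0.001
```

>>> move_arm(
  increments=[0, -0.05, 0, 0, 0],
)

```text
clock: 6.62
eef_pos: [0.5876, 0.0188, 0.0383]
tcp_rot: [-0.222, 2.111, -2.111]
ft_force: [-0.4, 0.3, -0.3]
gripper_width: -0.002
```

>>> move_arm(
  increments=[0, -0.05, 0, 0, 0],
)

```text
clock: 6.75
eef_pos: [0.588, 0.0189, 0.0383]
tcp_rot: [-0.222, 2.111, -2.111]
ft_force: [-1.6, -0.2, 0.4]
gripper_width: 0.001
```

```bash
python3 st.py; python3 look.py 7
```

```text
t 6.75 tcp [0.588  0.0189 0.0383] F [-1.56 -0.24  0.37] w 0.001
toolx [-0.978 -0.208  0.   ] y [-0. -0. -1.] z [ 0.208 -0.978  0.   ]
```

View pics/s7.png

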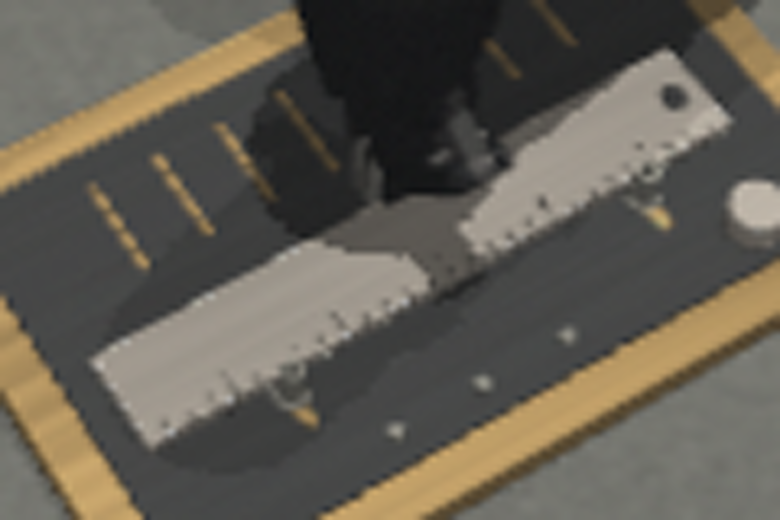

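View pics/w7.png

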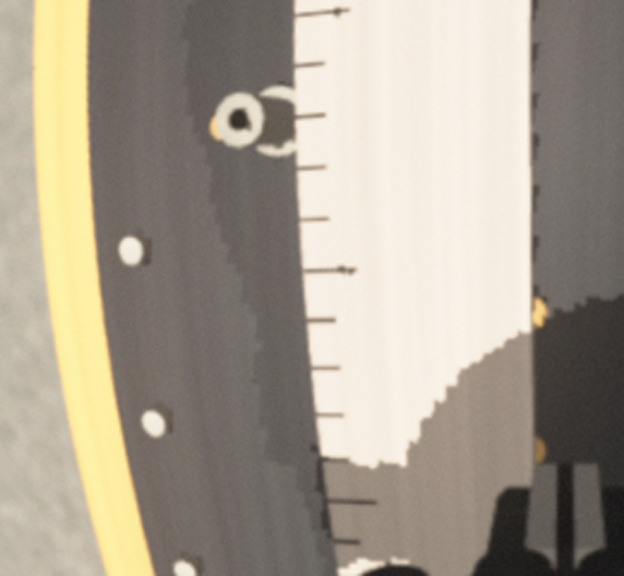

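>>> move_arm(
  increments=[0, -0.04, 0, 0, 0],
)

```text
clock: 6.98
eef_pos: [0.5883, 0.019, 0.0383]
tcp_rot: [-0.222, 2.111, -2.111]
ft_force: [-1.2, 0.3, -0.2]
gripper_width: -0.002
```

>>> move_arm(
  increments=[0, -0.04, 0, 0, 0],
)

```text
clock: 7.1
eef_pos: [0.5888, 0.0191, 0.0383]
tcp_rot: [-0.222, 2.111, -2.111]
ft_force: [-0.5, -0.9, -0.2]
gripper_width: -0.001
```

>>> move_arm(
  increments=[0, -0.03, 0, 0, 0],
)

```text
clock: 7.22
eef_pos: [0.5891, 0.0191, 0.0383]
tcp_rot: [-0.222, 2.111, -2.111]
ft_force: [-1.2, -0.7, 0.9]
gripper_width: 0.001
```

```bash
python3 st.py; python3 look.py 8
```

```text
t 7.225 tcp [0.5891 0.0191 0.0383] F [-1.21 -0.74  0.88] w 0.001
toolx [-0.978 -0.208  0.   ] y [-0. -0. -1.] z [ 0.208 -0.978  0.   ]
```

View pics/w8.png

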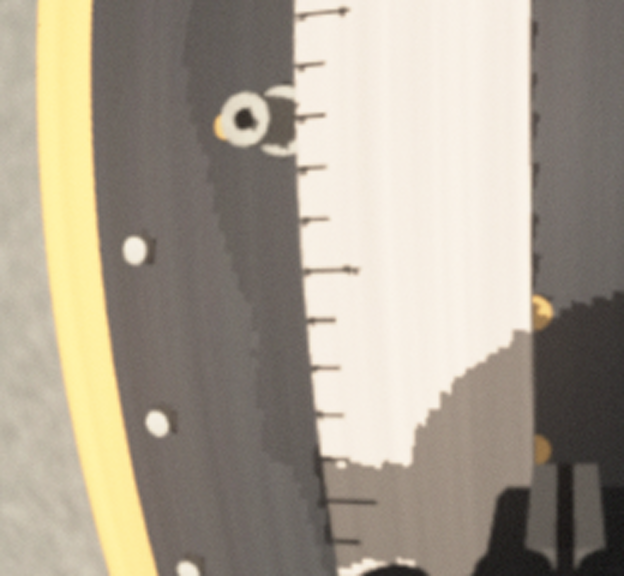

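>>> move_arm(
  increments=[0, -0.03, 0, 0, 0],
)

```text
clock: 7.45
eef_pos: [0.5893, 0.0192, 0.0383]
tcp_rot: [-0.222, 2.111, -2.111]
ft_force: [-1.1, -0.3, 1.4]
gripper_width: 0.002
```

>>> move_arm(
  increments=[0, -0.03, 0, 0, 0],
)

```text
clock: 7.58
eef_pos: [0.5895, 0.0192, 0.0383]
tcp_rot: [-0.222, 2.111, -2.111]
ft_force: [-2.3, -0.6, 1.4]
gripper_width: -0.0
```

```bash
python3 st.py; python3 look.py 9
```

```text
t 7.575 tcp [0.5895 0.0192 0.0383] F [-2.27 -0.6   1.41] w -0.0
toolx [-0.978 -0.208  0.   ] y [-0. -0. -1.] z [ 0.208 -0.978  0.   ]
```

View pics/w9.png

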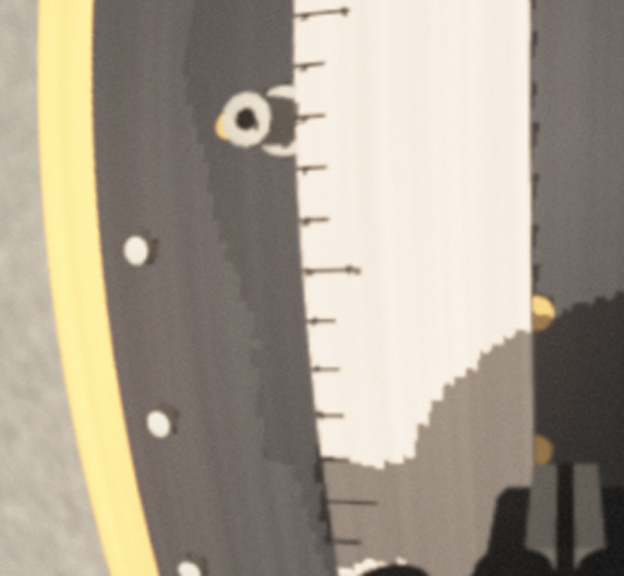

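View pics/s9.png

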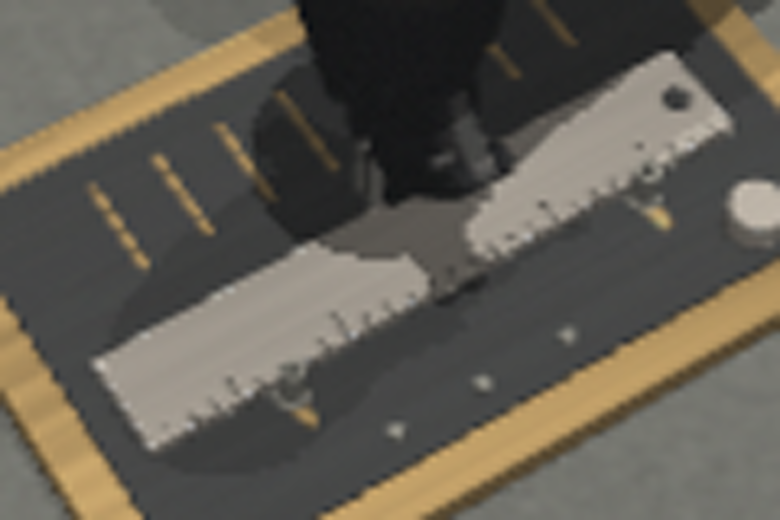

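>>> move_arm(
  increments=[0, -0.03, 0, 0, 0],
)

```text
clock: 7.8
eef_pos: [0.5896, 0.0192, 0.0383]
tcp_rot: [-0.222, 2.111, -2.111]
ft_force: [-3.5, -1.0, 1.9]
gripper_width: -0.002
```

>>> move_arm(
  increments=[0, -0.02, 0, 0, 0],
)

```text
clock: 7.92
eef_pos: [0.5896, 0.0192, 0.0382]
tcp_rot: [-0.223, 2.111, -2.112]
ft_force: [-3.3, -0.3, 2.2]
gripper_width: 0.001
```

```bash
cat > g2.py <<'E'
from h import *; from bench import bot
import cv2
F=[];M=[];X=[]
for i in range(4):
    s=bot.read_state();F.append(s['ft_force']);M.append(s['moment']);X.append(s['eef_pos']);im=bot.capture('wrist')
print(s['clock'],'F',np.mean(F,0).round(2),np.std(F,0).round(2),'M',np.mean(M,0).round(3),np.mean(X,0).round(5))
E
python3 g2.py; python3 look.py 10
python3 - <<'E'
from h import *; from bench import bot
ms=bot.camera_model('scene')
S=lambda u,v:((u+.5)/6.5-.5+275,(v+.5)/6.5-.5+190)
e1=at_z(ms,S(150,448),.029,0)[:2];e2=at_z(ms,S(732,130),.029,0)[:2]
d=(e2-e1);d/=np.linalg.norm(d);n=np.array([d[1],-d[0]])
for uv in [(652,168),(290,374)]:
    P=at_z(ms,S(*uv),.041,0)[:2];print(P,((P-e1)@n-.005)*1e3)
E
```

```text
8.075 F [-4.34 -0.74  2.61] [0.62 0.41 0.31] M [-0.234  1.564  0.011] [0.58962 0.01918 0.03821]
[0.62512694 0.12111787] -1.7994790430476555
[ 0.66275718 -0.04859034] 1.3147195708552872
```

View pics/w10.png

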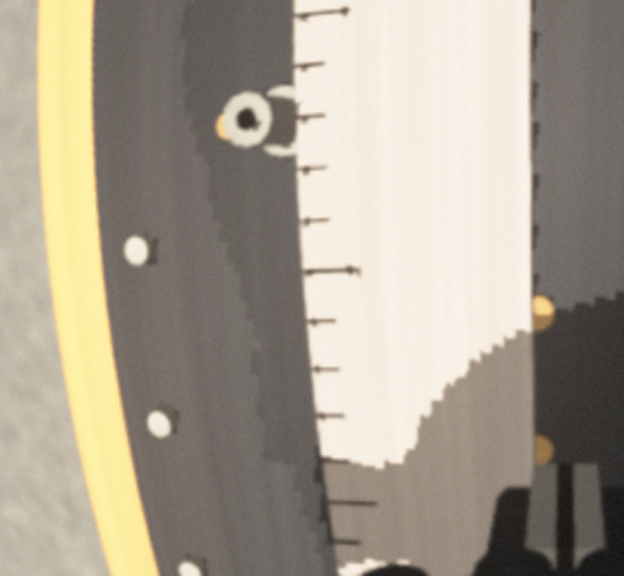

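View pics/s10.png

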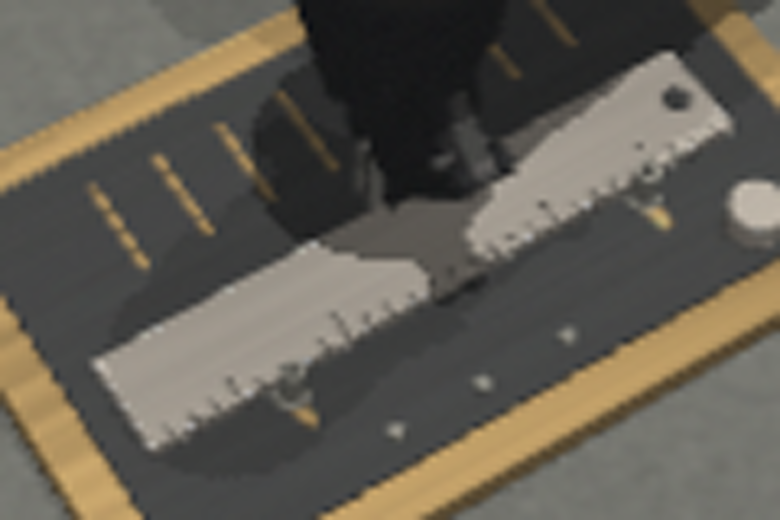

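>>> move_arm(
  increments=[0, 0.1, 0, 0, 0, 0, 0.6, 0, 0, 0, 0, 1, -2, 0, 0, 0, 2, -5, 0, 0, 0, 4, -4, 0, 0, 0, 4, -4, 0, 0, 0, 0, 0, 0, 0],
)

```text
clock: 9.1
eef_pos: [0.4759, -0.0048, 0.1923]
tcp_rot: [-0.213, 2.109, -2.104]
ft_force: [0.5, -0.7, -0.8]
gripper_width: 0.004
```

```bash
python3 st.py; python3 - <<'E'
from bench import bot
import cv2,pickle
pickle.dump(bot.camera_model('wrist'),open('m11.pkl','wb'))
w=bot.capture('wrist')[:,:,::-1]
cv2.imwrite('pics/w11.png',w)
im=bot.capture('scene')[:,:,::-1]
cv2.imwrite('pics/s11.png',cv2.resize(im[190:270,275:395],None,fx=6.5,fy=6.5,interpolation=cv2.INTER_CUBIC))
E
```

```text
t 9.1 tcp [ 0.4759 -0.0048  0.1923] F [ 0.48 -0.66 -0.83] w 0.004
toolx [-0.978 -0.208 -0.009] y [ 0.008  0.003 -1.   ] z [ 0.209 -0.978 -0.001]
```

View pics/w11.png

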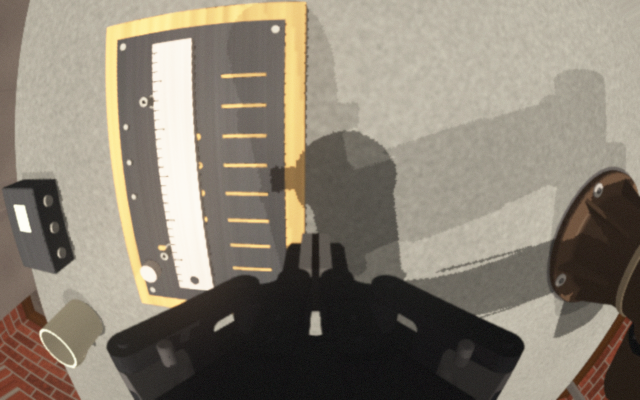

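View pics/s11.png

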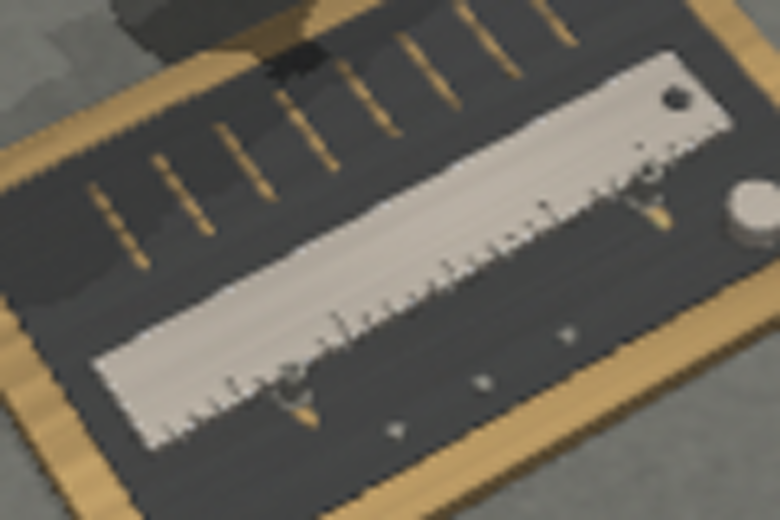

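>>> move_arm(
  increments=[0, -4.2, -1.3, -2.3, 0, 0, -4.2, -1.3, -2.3, 0, 0, -4.2, -1.3, -2.3, 0, 0, -4.2, -1.3, -2.3, 0, 0, 0, 0, 0, 0, 0, 0, 0, 0, 0],
)

```text
clock: 9.95
eef_pos: [0.6208, 0.12, 0.238]
tcp_rot: [-0.225, 2.111, -2.113]
ft_force: [-0.4, 0.9, 0.0]
gripper_width: -0.004
```

```bash
python3 st.py; python3 - <<'E'
from bench import bot
import cv2,pickle
pickle.dump(bot.camera_model('wrist'),open('m12.pkl','wb'))
w=bot.capture('wrist')[:,:,::-1]
cv2.imwrite('pics/w12.png',w)
E
```

```text
t 9.95 tcp [0.6208 0.12   0.238 ] F [-0.43  0.93  0.03] w -0.004
toolx [-0.978 -0.208  0.003] y [-0.003 -0.001 -1.   ] z [ 0.208 -0.978  0.001]
```

View pics/w12.png

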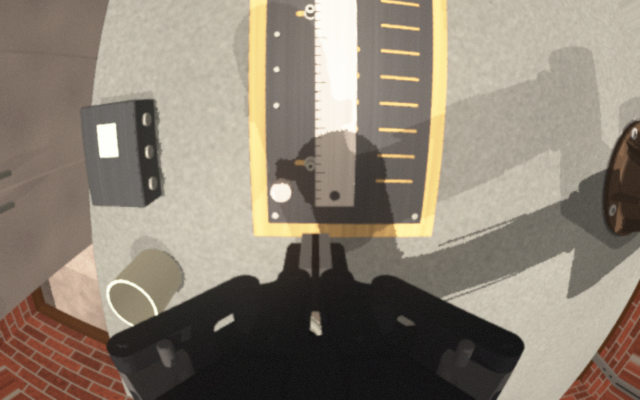

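```bash
python3 - <<'E'
import cv2,numpy as np
im=cv2.imread('pics/w12.png')
a=cv2.resize(im[0:40,280:370],None,fx=8,fy=8,interpolation=cv2.INTER_CUBIC)
b=cv2.resize(im[148:183,280:370],None,fx=8,fy=8,interpolation=cv2.INTER_CUBIC)
cv2.imwrite('pics/w12z.png',np.vstack([a,b]))
E
```

```text
(no output)
```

View pics/w12z.png

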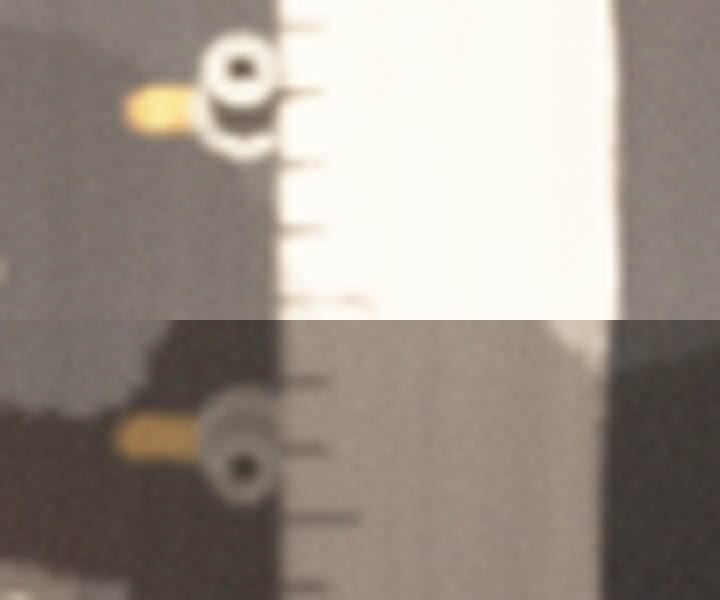

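```bash
python3 - <<'E'
from h import *; import pickle
m=pickle.load(open('m12.pkl','rb'))
Z1=lambda u,v:((u+.5)/8-.5+280,(v+.5)/8-.5)
Z2=lambda u,v:((u+.5)/8-.5+280,(v-320+.5)/8-.5+148)
R_=at_z(m,Z1(240,68),.041,1)[:2];L_=at_z(m,Z2(243,467),.041,1)[:2]
print(R_,L_,np.linalg.norm(R_-L_))
d=(L_-R_)/np.linalg.norm(L_-R_);n=np.array([d[1],-d[0]])
print('angle',np.degrees(np.arctan2(-d[0],d[1])))
for n_,uv in [('Rspot edge',Z1(278,68)),('L edge',Z2(281,467)),('rearR',Z1(613,68)),('rearL',Z2(600,467))]:
    P=at_z(m,uv,.029,1)[:2];print(n_,((P-R_)@n*1e3).round(2))
for uv in [(315.5,206.5),(354,207)]:
    P=at_z(m,uv,.029,1)[:2]; print('end',P,(P-R_)@d,(P-R_)@n)
e=np.mean([(at_z(m,uv,.029,1)[:2]-R_)@d for uv in [(315.5,206.5),(354,207)]])
c=R_+d*(e-.14)-n*.0275;print('bar centre',c, 'along from R',e-.14)
m0=None
E
python3 -c "
import cv2
im=cv2.imread('pics/w12.png');cv2.imwrite('pics/w12e.png',cv2.resize(im[180:240,290:380],None,fx=8,fy=8,interpolation=cv2.INTER_CUBIC))"
```

```text
[ 0.66038016 -0.04721736] [0.62487105 0.11837365] 0.16935547802349718
angle 12.10313405954158
Rspot edge -4.9
L edge -5.1
rearR -49.98
rearL -49.65
end [0.60844951 0.16647792] 0.21983361579763716 -0.005970401861903775
end [0.56453761 0.15788216] 0.22063602564401763 -0.05070850672234263
bar centre [0.61666844 0.025468  ] along from R 0.08023482072082738
```

View pics/w12e.png

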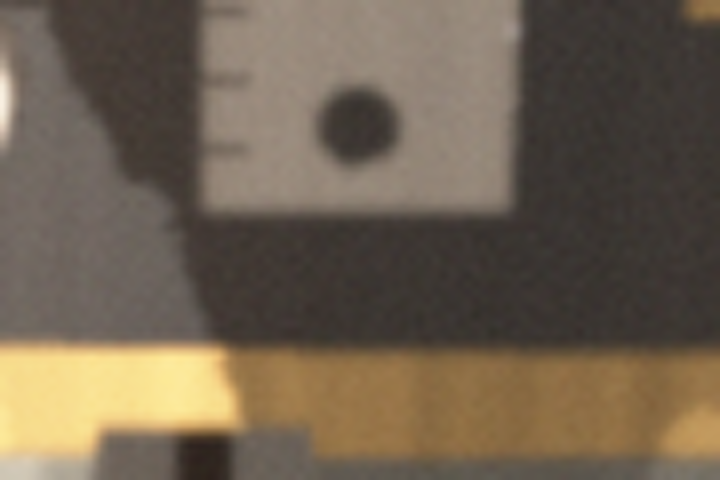

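>>> move_arm(
  increments=[0.6, 3.04, 0, 4.61, 0, 0.6, 3.04, 0, 4.61, 0, 0.6, 3.04, 0, 4.61, 0, 0.6, 3.04, 0, 4.61, 0, 0.6, 3.04, 0, 4.61, 0, 0.6, 3.04, 0, 4.61, 0, 0.6, 3.04, 0, 4.61, 0, 0.6, 0, 0, 0, 0],
)

```text
clock: 11.0
eef_pos: [0.4773, -0.2429, 0.2401]
tcp_rot: [-0.217, 2.114, -2.114]
ft_force: [-0.2, 0.1, 0.2]
gripper_width: 0.601
```

```bash
python3 st.py; python3 - <<'E'
from bench import bot
import cv2,pickle
m=bot.camera_model('wrist');pickle.dump(m,open('m13.pkl','wb'))
R=cv2.Rodrigues(m['rvec'])[0];print('cam',-R.T@m['tvec'])
w=bot.capture('wrist')[:,:,::-1]
cv2.imwrite('pics/w13.png',w)
E
```

```text
t 11.0 tcp [ 0.4773 -0.2429  0.2401] F [-0.21  0.1   0.15] w 0.601
toolx [-0.979 -0.203  0.   ] y [-0. -0. -1.] z [ 0.203 -0.979 -0.   ]
cam [ 0.49090684 -0.31536786  0.36755785]
```

View pics/w13.png

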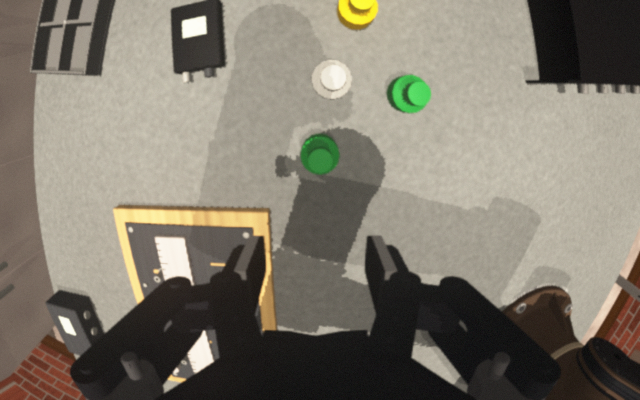

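```bash
python3 - <<'E'
import cv2
im=cv2.imread('pics/w13.png');cv2.imwrite('pics/w13z.png',cv2.resize(im[45:115,295:365],None,fx=8,fy=8,interpolation=cv2.INTER_CUBIC))
E
```

```text
(no output)
```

View pics/w13z.png

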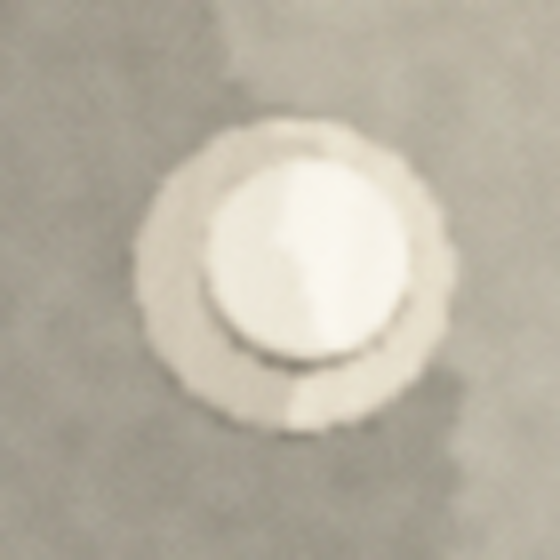

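```bash
python3 - <<'E'
from h import *; import pickle
m=pickle.load(open('m13.pkl','rb'))
Z=lambda u,v:((u+.5)/8-.5+295,(v+.5)/8-.5+45)
a=at_z(m,Z(308,255),.06,1);b=at_z(m,Z(296,275),.029,1);print(a,b)
t=np.array([.4773,-.2429]);d=(a+b)[:2]/2-t
tx=np.array([-.979,-.203]);tz=np.array([.203,-.979]);print('tool x,z cm',d@tx*100,d@tz*100)
E
```

```text
[ 0.47843017 -0.34088849  0.06      ] [ 0.47817792 -0.34042192  0.029     ]
tool x,z cm 1.8861344628772994 9.590616731177477
```

>>> move_arm(
  increments=[0.6, 0.94, 0, 4.8, 0, 0.6, 0.95, 0, 4.79, 0, 0.6, 0, 4, 0, 0, 0.6, 0, 5, 0, 0, 0.6, 0, 4, 0, 0, 0.6, 0, 1, 0, 0, 0.6, 0, 0, 0, 0],
)

```text
clock: 11.92
eef_pos: [0.4817, -0.3374, 0.1006]
tcp_rot: [-0.223, 2.11, -2.111]
ft_force: [-0.0, 0.2, 0.2]
gripper_width: 0.603
```

```bash
python3 st.py; python3 - <<'E'
from bench import bot
import cv2
w=bot.capture('wrist')[:,:,::-1]
cv2.imwrite('pics/w14.png',w)
w=bot.capture('side')[:,:,::-1]
cv2.imwrite('pics/d14.png',cv2.resize(w[200:375,220:420],None,fx=3.4,fy=3.4,interpolation=cv2.INTER_CUBIC))
w=bot.capture('scene')[:,:,::-1]
cv2.imwrite('pics/s14.png',cv2.resize(w[120:295,110:310],None,fx=3.4,fy=3.4,interpolation=cv2.INTER_CUBIC))
E
```

```text
t 11.925 tcp [ 0.4817 -0.3374  0.1006] F [-0.01  0.19  0.22] w 0.603
toolx [-0.978 -0.209  0.   ] y [-0. -0. -1.] z [ 0.209 -0.978  0.   ]
```

View pics/w14.png

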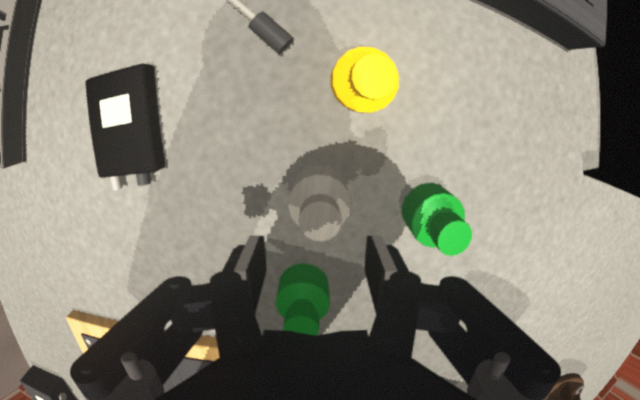

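View pics/d14.png

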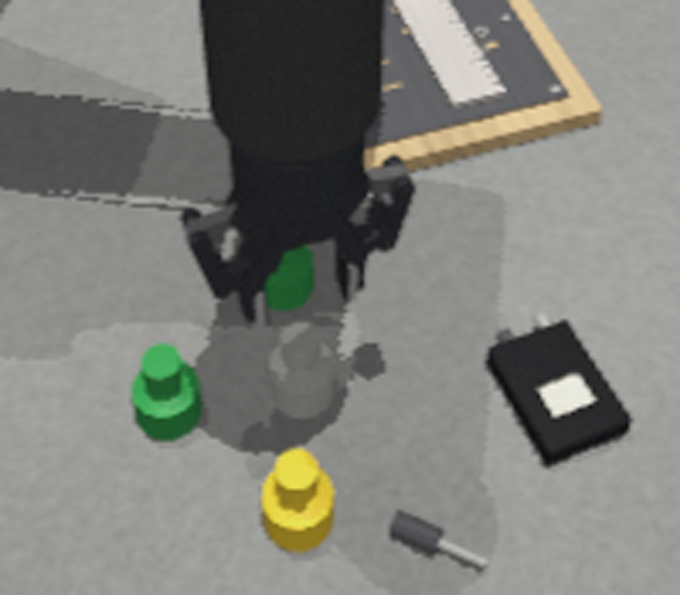

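View pics/s14.png

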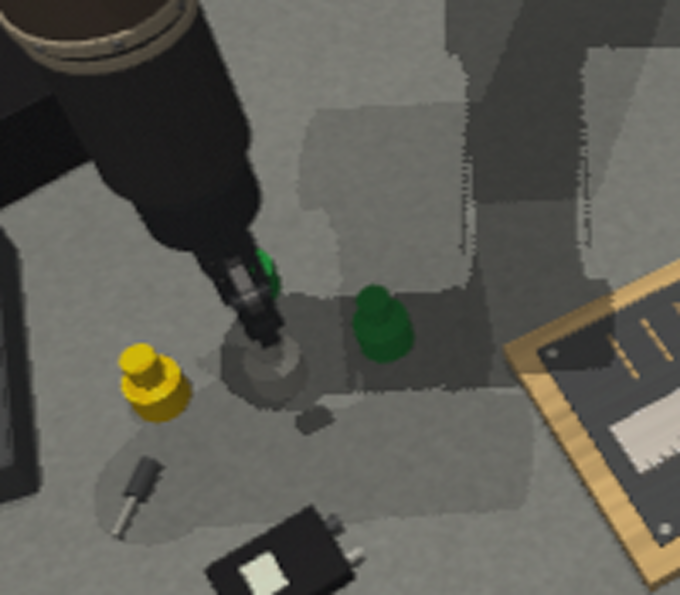

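```bash
python3 - <<'E'
import cv2
im=cv2.imread('pics/w14.png');im=cv2.convertScaleAbs(im[160:260,270:370],alpha=1.6);cv2.imwrite('pics/w14z.png',cv2.resize(im,None,fx=6,fy=6,interpolation=cv2.INTER_CUBIC))
E
```

```text
(no output)
```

View pics/w14z.png

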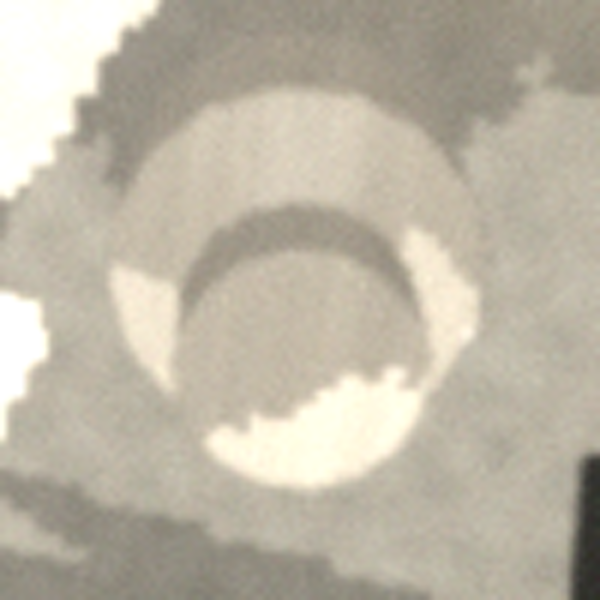

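```bash
python3 - <<'E'
from h import *; from bench import bot
m=bot.camera_model('wrist')
Z=lambda u,v:((u+.5)/6-.5+270,(v+.5)/6-.5+160)
a=at_z(m,Z(302,370),.06,1);b=at_z(m,Z(295,272),.03,1);print(a,b)
t=bot.read_state()['eef_pos'][:2];tx=np.array([-.978,-.209]);tz=np.array([.209,-.978])
for q in (a,b): d=q[:2]-t;print('tool x,z cm',d@tx*100,d@tz*100)
E
```

```text
[ 0.47915788 -0.34171213  0.06      ] [ 0.47952687 -0.34127143  0.03      ]
tool x,z cm 0.4117513891035073 0.30109357035673345
tool x,z cm 0.3664533240829088 0.26570438413211533
```

>>> move_arm(
  increments=[0.6, 0.39, 0.5, 0.28, 0, 0.6, 0, 2.5, 0, 0, 0.6, 0, 1.8, 0, 0, 0.6, 0, 0.45, 0, 0, 0.6, 0, 0, 0, 0],
)

```text
clock: 12.7
eef_pos: [0.4781, -0.3415, 0.0481]
tcp_rot: [-0.222, 2.111, -2.111]
ft_force: [0.1, -0.8, 0.5]
gripper_width: 0.598
```

```bash
python3 st.py; python3 - <<'E'
from bench import bot
import cv2
w=bot.capture('wrist')[:,:,::-1]
cv2.imwrite('pics/w15.png',w)
w=bot.capture('side')[:,:,::-1]
cv2.imwrite('pics/d15.png',cv2.resize(w[235:345,250:360],None,fx=5,fy=5,interpolation=cv2.INTER_CUBIC))
E
```

```text
t 12.7 tcp [ 0.4781 -0.3415  0.0481] F [ 0.15 -0.76  0.45] w 0.598
toolx [-0.978 -0.208 -0.   ] y [ 0. -0. -1.] z [ 0.208 -0.978  0.   ]
```

View pics/w15.png

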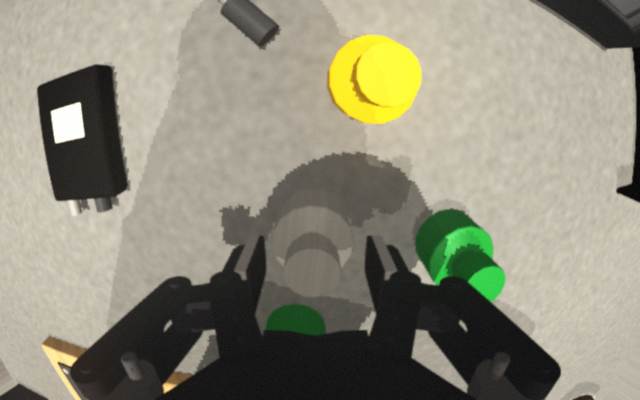

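View pics/d15.png

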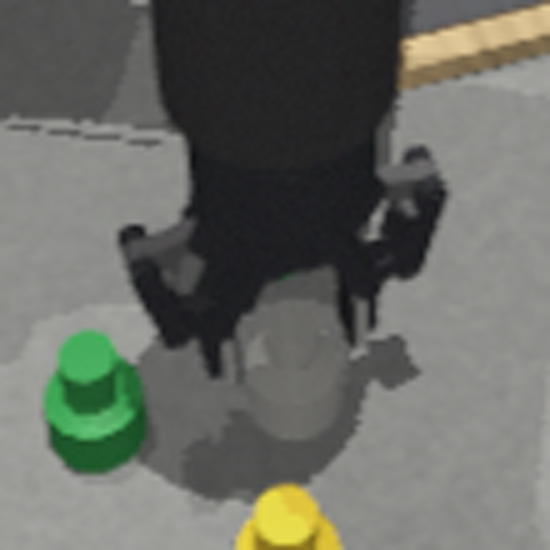

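>>> move_arm(
  increments=[0.45, 0, 0, 0, 0, 0.25, 0, 0, 0, 0, 0.1, 0, 0, 0, 0, 0.1, 0, 0, 0, 0, 0.1, 0, 0, 0, 0],
  squeeze=40,
)

```text
clock: 13.42
eef_pos: [0.4789, -0.3414, 0.0485]
tcp_rot: [-0.221, 2.109, -2.111]
ft_force: [1.1, 1.0, 5.7]
gripper_width: 0.284
```

```bash
python3 st.py; python3 - <<'E'
from bench import bot
import cv2
w=bot.capture('wrist')[:,:,::-1]
cv2.imwrite('pics/w16.png',w)
w=bot.capture('side')[:,:,::-1]
cv2.imwrite('pics/d16.png',cv2.resize(w[235:345,250:360],None,fx=5,fy=5,interpolation=cv2.INTER_CUBIC))
E
```

```text
t 13.425 tcp [ 0.4789 -0.3414  0.0485] F [1.12 0.98 5.69] w 0.284
toolx [-0.978 -0.208 -0.001] y [ 0.001 -0.001 -1.   ] z [ 0.208 -0.978  0.001]
```

View pics/w16.png

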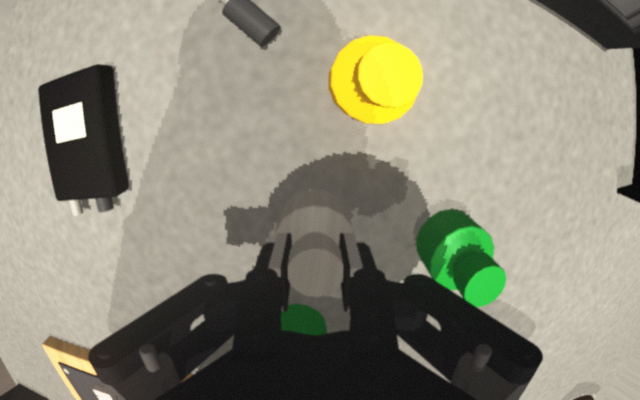

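View pics/d16.png

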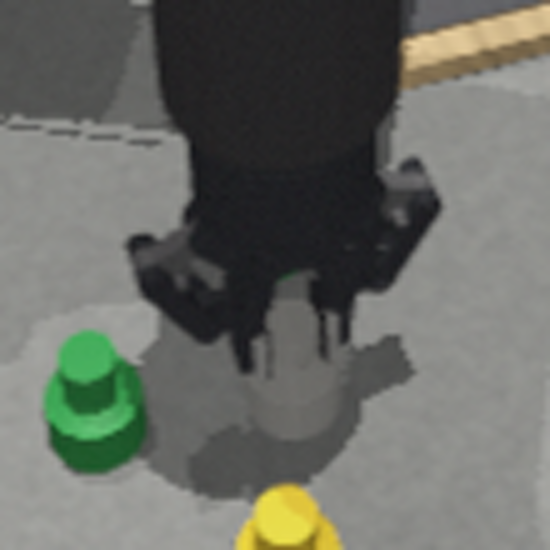

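>>> move_arm(
  increments=[0.1, 0, -1, 0, 0, 0.1, 0, -3, 0, 0, 0.1, 0, -4, 0, 0, 0.1, 0, -3, 0, 0, 0.1, 0, -1, 0, 0, 0.1, 0, 0, 0, 0],
)

```text
clock: 14.28
eef_pos: [0.4776, -0.3409, 0.1674]
tcp_rot: [-0.222, 2.112, -2.111]
ft_force: [-0.1, -0.4, -5.4]
gripper_width: 0.286
```

```bash
python3 g2.py;python3 st.py; python3 - <<'E'
from bench import bot
import cv2
w=bot.capture('wrist')[:,:,::-1]
cv2.imwrite('pics/w17.png',w)
w=bot.capture('side')[:,:,::-1]
cv2.imwrite('pics/d17.png',cv2.resize(w[190:345,230:385],None,fx=3.8,fy=3.8,interpolation=cv2.INTER_CUBIC))
E
```

```text
14.425 F [ 0.08 -0.11 -5.  ] [0.14 0.25 0.31] M [ 0.005  0.037 -0.005] [ 0.4772  -0.3408   0.16651]
t 14.475 tcp [ 0.4772 -0.3408  0.1661] F [ 0.17 -0.24 -4.99] w 0.284
toolx [-0.978 -0.208  0.002] y [-0.003  0.001 -1.   ] z [ 0.208 -0.978 -0.002]
```

View pics/d17.png

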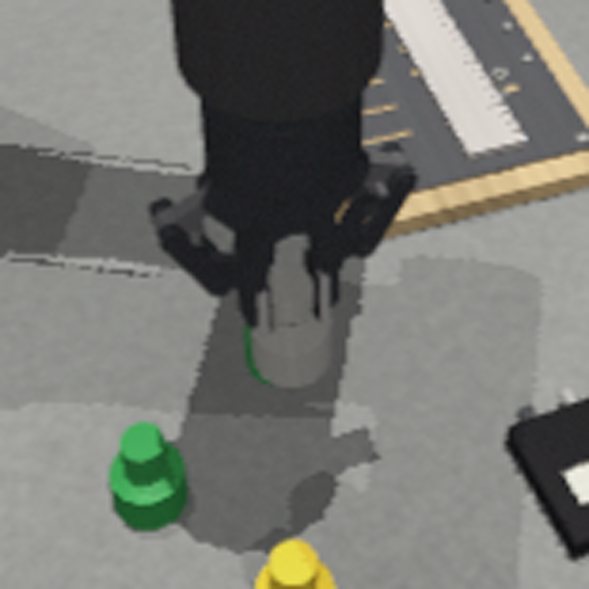

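View pics/w17.png

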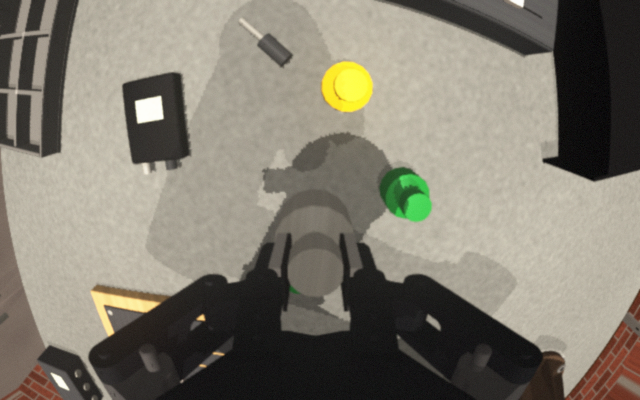

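>>> move_arm(
  increments=[0.1, -1.6, 0, -2.47, 0, 0.1, -2.66, 0, -4.12, 0, 0.1, -3.19, 0, -4.94, 0, 0.1, -3.19, 0, -4.94, 0, 0.1, -3.19, 0, -4.94, 0, 0.1, -3.19, 0, -4.94, 0, 0.1, -2.66, 0, -4.12, 0, 0.1, -1.6, 0, -2.47, 0],
)

```text
clock: 15.58
eef_pos: [0.6182, 0.0277, 0.167]
tcp_rot: [-0.225, 2.11, -2.11]
ft_force: [-0.2, -0.2, -4.4]
gripper_width: 0.287
```

>>> move_arm(
  increments=[0.1, 0, 1, 0, 0, 0.1, 0, 2, 0, 0, 0.1, 0, 1, 0, 0, 0.1, 0, 0, 0, 0],
)

```text
clock: 16.08
eef_pos: [0.617, 0.0245, 0.1267]
tcp_rot: [-0.224, 2.112, -2.113]
ft_force: [-0.0, -0.5, -4.1]
gripper_width: 0.287
```

```bash
python3 g2.py;python3 st.py; python3 - <<'E'
from bench import bot
import cv2
w=bot.capture('wrist')[:,:,::-1]
cv2.imwrite('pics/w18.png',w)
w=bot.capture('side')[:,:,::-1]
cv2.imwrite('pics/d18.png',cv2.resize(w[140:260,250:420],None,fx=4,fy=4,interpolation=cv2.INTER_CUBIC))
E
```

```text
16.225 F [ 0.08 -0.32 -4.05] [0.14 0.19 0.15] M [-0.003 -0.035  0.021] [0.61768 0.02472 0.12775]
t 16.275 tcp [0.6182 0.0251 0.1286] F [ 0.11  0.18 -5.03] w 0.289
toolx [-0.978 -0.208 -0.001] y [ 0.001  0.    -1.   ] z [ 0.208 -0.978  0.   ]
```

View pics/w18.png

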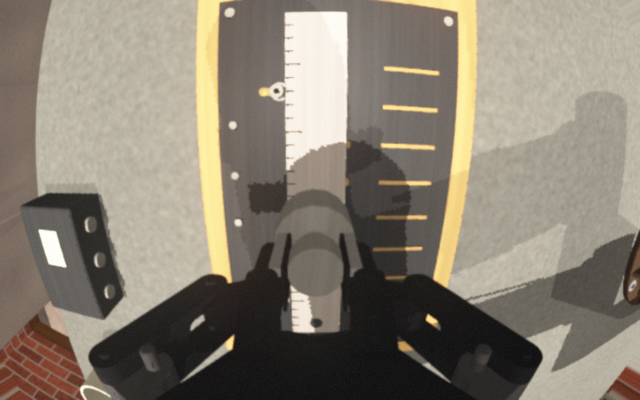

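View pics/d18.png

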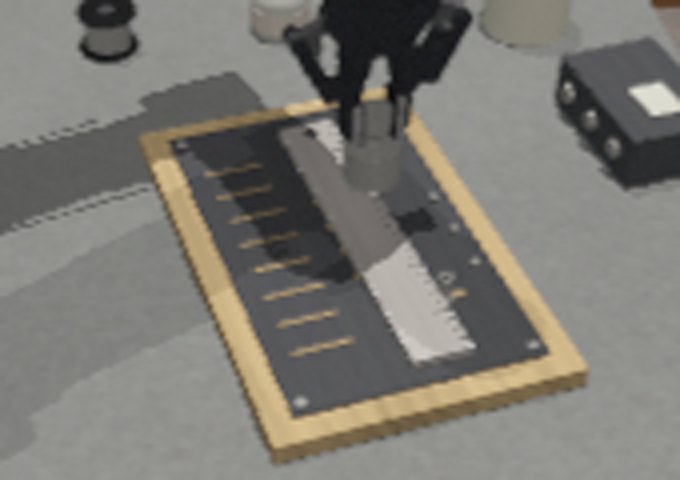

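>>> move_arm(
  increments=[0.1, 0.1, 1, 0, 0, 0.1, 0, 1.5, 0, 0, 0.1, 0, 1, 0, 0, 0.1, 0, 0.6, 0, 0, 0.1, 0, 0, 0, 0, 0.1, 0, 0, 0, 0],
)

```text
clock: 17.12
eef_pos: [0.6171, 0.0251, 0.0871]
tcp_rot: [-0.221, 2.111, -2.111]
ft_force: [-0.5, 0.4, -3.4]
gripper_width: 0.283
```

```bash
python3 g2.py;python3 st.py; python3 - <<'E'
from bench import bot
import cv2
w=bot.capture('wrist')[:,:,::-1]
cv2.imwrite('pics/w19.png',w)
w=bot.capture('side')[:,:,::-1]
cv2.imwrite('pics/d19.png',cv2.resize(w[140:260,250:420],None,fx=4,fy=4,interpolation=cv2.INTER_CUBIC))
E
```

```text
17.275 F [-0.25  0.23 -4.33] [0.56 0.21 0.92] M [-0.003  0.001 -0.02 ] [0.61708 0.0251  0.08721]
t 17.325 tcp [0.617  0.0251 0.0873] F [ 0.48  0.2  -4.45] w 0.29
toolx [-0.978 -0.208 -0.001] y [ 0.001  0.    -1.   ] z [ 0.208 -0.978 -0.   ]
```

View pics/w19.png

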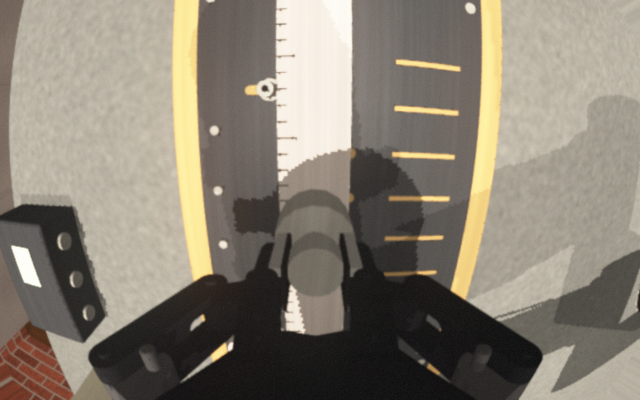

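View pics/d19.png

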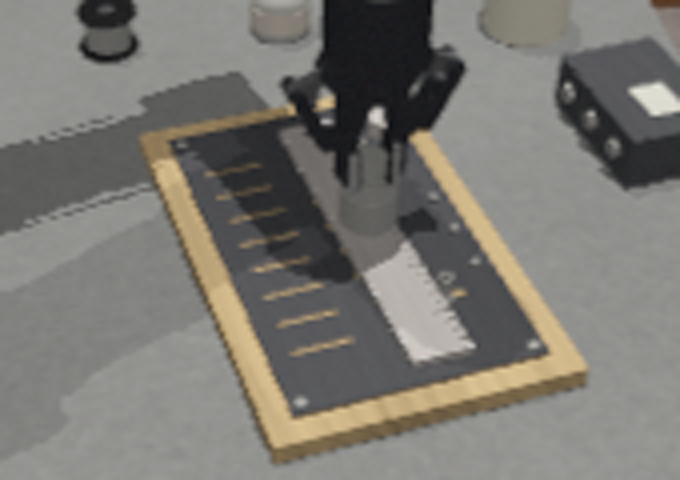

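>>> move_arm(
  increments=[0.1, 0, 0.3, 0, 0, 0.1, 0, 0.3, 0, 0, 0.1, 0, 0.15, 0, 0, 0.1, 0, 0, 0, 0],
)

```text
clock: 17.92
eef_pos: [0.6166, 0.025, 0.079]
tcp_rot: [-0.222, 2.111, -2.111]
ft_force: [0.1, -0.8, -4.4]
gripper_width: 0.288
```

```bash
python3 g2.py
```

```text
18.075 F [ 0.15 -0.27 -4.89] [0.28 0.34 0.41] M [ 0.031 -0.003 -0.009] [0.61674 0.02501 0.07922]
```

>>> move_arm(
  increments=[0.1, 0, 0.08, 0, 0],
)

```text
clock: 18.25
eef_pos: [0.6169, 0.0251, 0.0786]
tcp_rot: [-0.221, 2.111, -2.111]
ft_force: [-0.4, 0.4, -4.2]
gripper_width: 0.284
```

```bash
python3 g2.py
```

```text
18.4 F [ 0.21 -0.07 -4.48] [0.51 0.28 0.44] M [ 0.007  0.008 -0.014] [0.61675 0.02502 0.0785 ]
```

>>> move_arm(
  increments=[0.1, 0, 0.05, 0, 0],
)

```text
clock: 18.58
eef_pos: [0.6168, 0.025, 0.078]
tcp_rot: [-0.222, 2.111, -2.111]
ft_force: [0.2, 0.3, -4.2]
gripper_width: 0.288
```

>>> move_arm(
  increments=[0.1, 0, 0.05, 0, 0],
)

```text
clock: 18.7
eef_pos: [0.6169, 0.025, 0.0776]
tcp_rot: [-0.222, 2.111, -2.111]
ft_force: [-0.3, 0.7, -1.6]
gripper_width: 0.289
```

```bash
python3 g2.py
```

```text
18.85 F [-0.49  0.28 -2.63] [0.3  0.5  0.59] M [ 0.007  0.178 -0.003] [0.61686 0.02502 0.07763]
```

>>> move_arm(
  increments=[0.1, 0, 0.03, 0, 0],
)

```text
clock: 19.02
eef_pos: [0.6169, 0.025, 0.0776]
tcp_rot: [-0.222, 2.111, -2.111]
ft_force: [-0.0, 0.1, 0.5]
gripper_width: 0.289
```

```bash
python3 g2.py
```

```text
19.175 F [-0.55 -0.25  0.02] [0.35 0.29 0.7 ] M [0.038 0.386 0.03 ] [0.61694 0.02503 0.07756]
```

>>> move_arm(
  increments=[0.26, 0, 0, 0, 0, 0.3, 0, 0, 0, 0, 0.33, 0, 0, 0, 0, 0.38, 0, 0, 0, 0, 0.45, 0, 0, 0, 0],
  squeeze=20,
)

```text
clock: 19.85
eef_pos: [0.6168, 0.025, 0.0772]
tcp_rot: [-0.222, 2.111, -2.111]
ft_force: [-0.4, -0.2, 1.2]
gripper_width: 0.45
```

```bash
python3 g2.py; python3 st.py; python3 - <<'E'
from bench import bot
import cv2
w=bot.capture('wrist')[:,:,::-1]
cv2.imwrite('pics/w20.png',w)
E
```

```text
20.0 F [ 0.04  0.06 -0.04] [0.26 0.36 0.75] M [-0.013  0.013  0.003] [0.61678 0.02503 0.0772 ]
t 20.05 tcp [0.6167 0.025  0.0772] F [-0.41  0.39  0.25] w 0.449
toolx [-0.978 -0.208  0.   ] y [-0. -0. -1.] z [ 0.208 -0.978  0.   ]
```

View pics/w20.png

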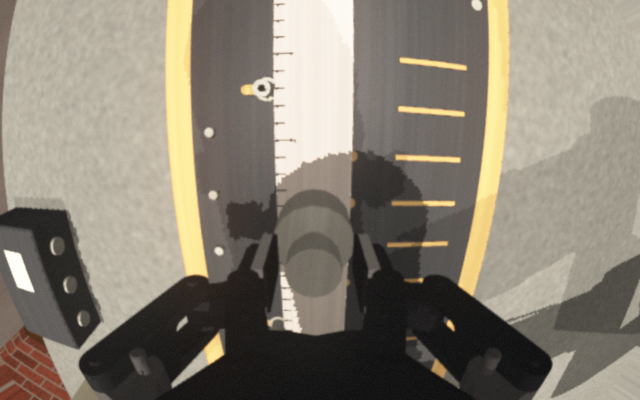

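Released: the weight stands on the bar and the fingers are clear of it, at columns ~262 and ~362. I'll open further, rise straight up, then view from the left side.

>>> move_arm(
  increments=[0.6, 0, 0, 0, 0, 0.6, 0, -1, 0, 0, 0.6, 0, -3, 0, 0, 0.6, 0, -5, 0, 0, 0.6, 0, -5, 0, 0, 0.6, 0, -2, -4, 0, 0.6, 0, 0, -5, 0, 0.6, 0, 0, 0, 0],
)

```text
clock: 21.1
eef_pos: [0.5976, 0.1157, 0.2386]
tcp_rot: [-0.223, 2.11, -2.107]
ft_force: [-0.2, -0.2, -0.4]
gripper_width: 0.603
```

```bash
python3 st.py; python3 - <<'E'
from bench import bot
import cv2,pickle,numpy as np
pickle.dump(bot.camera_model('wrist'),open('m21.pkl','wb'))
w=bot.capture('wrist')[:,:,::-1]
cv2.imwrite('pics/w21.png',w)
w=bot.capture('side')[:,:,::-1]
cv2.imwrite('pics/d21.png',cv2.resize(w[140:260,250:420],None,fx=4,fy=4,interpolation=cv2.INTER_CUBIC))
w=bot.capture('scene')[:,:,::-1]
cv2.imwrite('pics/s21.png',cv2.resize(w[190:270,275:395],None,fx=6.5,fy=6.5,interpolation=cv2.INTER_CUBIC))
E
```

```text
t 21.1 tcp [0.5976 0.1157 0.2386] F [-0.2  -0.22 -0.44] w 0.603
toolx [-0.978 -0.211 -0.002] y [ 0.002  0.001 -1.   ] z [ 0.211 -0.978 -0.001]
```

View pics/w21.png

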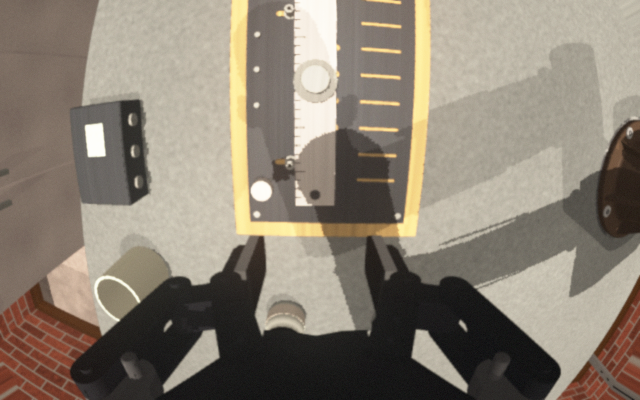

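View pics/d21.png

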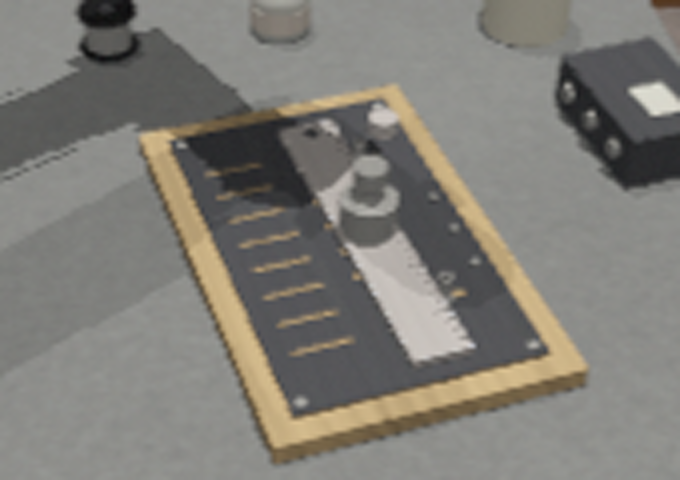

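View pics/s21.png

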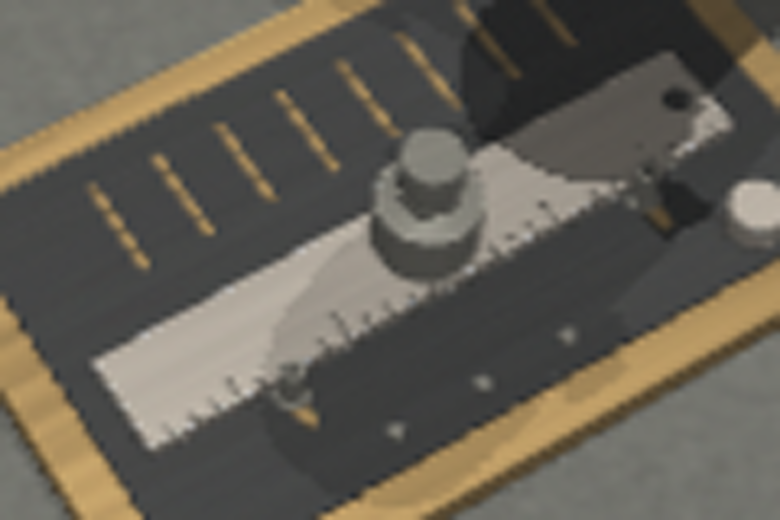

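The weight stands upright mid-bar. I'll check both contacts again with the zoomed wrist view.

```bash
python3 - <<'E'
import cv2,numpy as np
im=cv2.imread('pics/w21.png')
a=cv2.resize(im[0:35,262:352],None,fx=8,fy=8,interpolation=cv2.INTER_CUBIC)
b=cv2.resize(im[146:182,262:352],None,fx=8,fy=8,interpolation=cv2.INTER_CUBIC)
cv2.imwrite('pics/w21z.png',np.vstack([a,b]))
E
```

```text
(no output)
```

View pics/w21z.png

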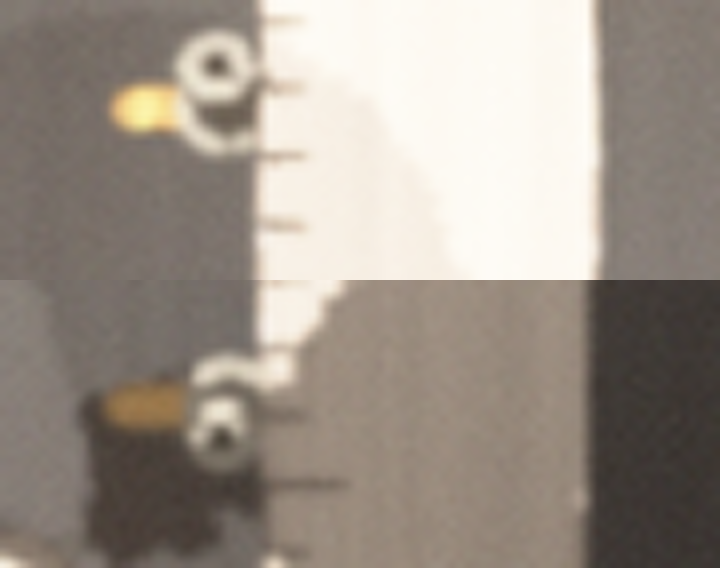

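```bash
python3 - <<'E'
from h import *; import pickle
m=pickle.load(open('m21.pkl','rb'))
Z1=lambda u,v:((u+.5)/8-.5+262,(v+.5)/8-.5)
Z2=lambda u,v:((u+.5)/8-.5+262,(v-280+.5)/8-.5+146)
R_=at_z(m,Z1(215,67),.041,1)[:2];L_=at_z(m,Z2(222,436),.041,1)[:2]
d=(L_-R_)/np.linalg.norm(L_-R_);n=np.array([d[1],-d[0]]);print(R_,L_)
for k,uv in [('R',Z1(256,67)),('L',Z2(260,436)),('rR',Z1(597,67)),('rL',Z2(588,436))]: print(k,(at_z(m,uv,.029,1)[:2]-R_)@n*1e3)
w=at_z(m,(316,77),.089,1)[:2];print('weight',w,'along',(w-R_)@d*1e3,'across',(w-R_)@n*1e3)
E
python3 -c "
import cv2
im=cv2.imread('pics/w21.png');cv2.imwrite('pics/w21k.png',cv2.resize(im[45:115,270:360],None,fx=7,fy=7,interpolation=cv2.INTER_CUBIC))"
```

```text
[ 0.66019251 -0.04703573] [0.62449596 0.11836992]
R -4.472401002435795
L -4.2625749140753895
rR -50.19521368527978
rL -49.9249567162969
weight [0.61558187 0.02424005] along 79.08262011832245 across -28.57069377591641
```

View pics/w21k.png

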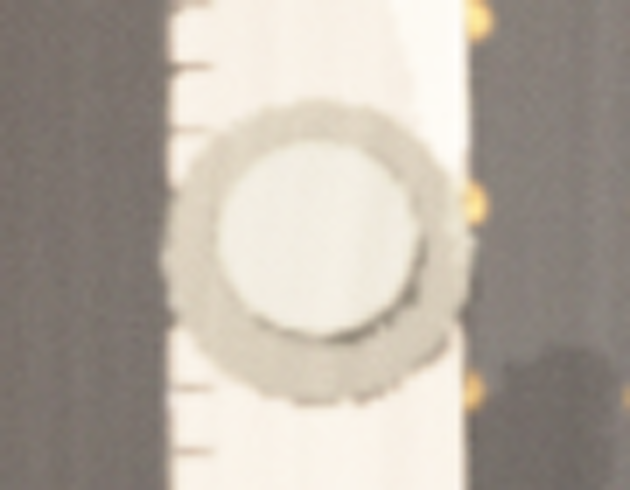

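```bash
python3 -c "
from bench import bot
print(bot.job_done())"; python3 st.py
```

```text
the job is handed in; nothing more can be done
None
the job is handed in; nothing more can be done
```

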